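Bring the cover's red dot under the pin marker

TASK

Make the pin marker ready to mark the aluminium gearbox cover: lift the small pinion that stands in the way on the marker's bed out of there and stand it upright in the red tray. Then slide the cover flat along the bed, without lifting it, until the stylus point stands over the red dot on its ear, and let go. Do not touch the stylus, and leave the green vee block, the bearing, the clutch drum and the spray can where they are.

Things in the scene. Friction and masses are not known exactly. Their poses are not given: they have to be found in the camera images.
- marker: Fixed pin-marking machine; origin on the bench under the bed's centre, x axis from the open front edge to the column. Bed: dark steel, 360 (x) by 350 mm, top at z = 12 mm. Column 45 by 60 mm, 430 high, at x = +152 mm. Grey head box overhangs the bed: x +5 to +130, y -38 to +38, z 160 to 280 mm; a gripper fits beneath only leaning 30 to 45 degrees back from the stylus.
- stylus_tip (a point): Point of the fixed stylus under the head, at x = +60 mm, y = 0, z = 34 mm of the machine. Brass needle of 8 mm diameter, tapered at the point; above z = 75 mm it is a holder of 26 mm diameter.
- cover_mid (a point): Loose aluminium cover, about 0.6 kg, flat on the bed; point on its stub's axis 29 mm above the underside; z up. Disc of 90 mm diameter, 14 mm thick, with an ear 26 mm wide along its +x, ending 71 mm from the axis, and on the axis a dark steel stub of 30 mm diameter, from 14 to 59 mm above the underside: the handle to slide it by.
- cover_dot (a point): Centre of the red dot, 10 mm in diameter, on the top of the cover's ear: 58 mm from the stub's axis along the cover's +x, 14 mm above the underside.
- pinion_mid (a point): Loose pinion, 0.16 kg, standing upright on the bed in front of the stylus, gear down; this point is on its axis, half-way up (29 mm above its underside). Steel gear of 42 mm diameter over the teeth, 18 mm high, with an upright brass shaft of 16 mm diameter from 18 to 58 mm above the underside, to grip it by. Its z axis is up.
- tray: Red open tray fixed on the bench, left or right of the machine; origin under its centre. 160 (x) by 130 (y) by 28 mm high outside, walls 4 mm, floor about 4 mm thick.
- veeblock_mid (a point): Green vee block, loose, 44 by 40 by 24 mm, on the bed beside the work; point at its centre. Bystander.
- bearing: Steel bearing ring, loose, 44 mm diameter, 16 mm high, on the bed on the other side; origin at the centre of its underside. Bystander.
- drum: Dark steel clutch drum standing on the bench on the side without the tray, 100 mm diameter, 78 mm high; origin at the centre of its underside. Bystander.
- spraycan: Spray can with a yellow label standing on the bench, 60 mm diameter, 170 mm high; origin at the centre of its underside. Bystander.
Things that resemble listed ones, but are neither listed nor needed, are in the scene too. What is shaped like the part that bears cover_mid but orange is not meant.

How it is judged:
By the outcome, as a careful person would: the job done as asked, in the order asked, and still so for the second after the job is handed in, with the robot touching nothing.
It also fails if it takes over 72 s, if anything falls off the work surface, if the arm or the gripper's body presses on something with over 40 N, if the wrist force passes 120 N, or if a joint passes its speed limit or range.

ROBOT

A 6-joint arm with a two-finger parallel gripper is mounted at the origin on the work surface. World frame = base frame: x ahead of the robot, y to its left, z up, the work surface at z = 0. Lengths are in mm, angles in rad, forces in N, time in s.
With the tool pointing down it reaches from about 350 to 775 mm from the base axis. Payload 7.3 kg.
Tool frame: the origin (TCP) lies at the very end of the fingers, on their centre line; the grasp point (between the pads) lies 19 mm behind it; x points along the fingers, y is the direction in which the jaws open and shut, and the axes are right-handed (so a half turn about x gives the same grasp; the last joint's range is limited). The gripper opens to 92 mm and grips with 3 to 60 N. Pads are 19 mm wide; open, the fingers measure 130 mm over their backs; the gripper's body (75 mm by 190 mm) begins 47 mm behind the grasp point.
Start: joints at [-1.354, 0.342, 1.524, -0, 1.275, -0.146], TCP at [186.343, -490.839, 205.541] pointing down, gripper open.
Joint ranges: [-2.53, 2.53], [-0.77, 2.02], [0.04, 2.7], [-1, 4.14], [0.28, 2.66], [-3.11, 3.11]. Speed limits (rad/s): [2.57, 2.57, 3.14, 3.14, 3.14, 3.14].

INTERFACE

Orientations are given as [roll, pitch, yaw] about the fixed x, y, z axes, in that order (R = Rz(yaw) Ry(pitch) Rx(roll)).
In Python, from plant import bot gives the robot as it stands.
- The arm moves only by the tool step_arm, never from a script. Its argument "targets" is a list that holds one entry, the list of rows, each a list of 4 numbers: the shift along the tool's x, y, z in m, then the turn about the tool's x in degrees. A call has exactly 5 rows; each row is the pose to reach, as a shift and turn from the pose measured when the call began, along the tool's axes at that moment; what a row does not reach only later rows make up. A row lasts 1/12 s, in which the tool goes at most 41.7 mm and 7.16 degrees, less where a joint would pass 70% of its speed; a pose out of reach is approached as far as the arm can. A call with a gripper value outside its range is refused whole. "jaw" is the closure, from 0 (fully open) to 1 (shut), set as the call begins (left out, the last holds). The fingers move at their own pace and stop on an object; the grip force is fixed at half the most. Time passes only in rows, so rows that repeat a pose let the fingers close, or fill a call up. It gives the time, the measured TCP pose, the force and the opening at its end, in the units of the state.
- bot.get_obs(): the state, without advancing time (a new reading comes with each control period).
- bot.capture(name): name is "scene" or "top" or "wrist"; returns a dict with "color" (480x640x3 uint8, red, green, blue), "depth" (480x640 float32, mm along the optical axis (not along the pixel's ray), 0 where there is no reading), "fov_y" (degrees; the focal length in pixels is half the picture's height over the tangent of half this angle, whatever the lens; pixels are square), "cx", "cy" (the principal point, pixels), "rvec" (rotation vector, rad) and "tvec" (3), from world to camera coordinates, as OpenCV has them. Camera axes: x right, y down, z forward; pixel columns grow to the right and rows downward; lengths in mm; the calibration is good to about 2 mm. A picture is of the moment at which its call begins.
- bot.close_job(): hands the job in, once; it reports no verdict.
The state is a dict: "time": time; "joint_positions": joint angles; "dq": joint speeds; "tau": joint torques, N m; "tool_pos": TCP position; "tcp_rot": TCP orientation; "contact_force": force on the tool from outside, world axes, zero at the start; "moment": the same for the moment, N m; "grip_width": finger opening in mm.
Only numpy, scipy, OpenCV 4.12 (cv2) and the standard library are available. Lean on these libraries where they do the work, as an engineer would, in place of code of your own. Each camera call takes 0.05 s, during which the arm holds its last target. There are 200 camera calls.

## Working session

There is one attempt and no reset: what is moved stays moved. The work goes in short steps, Python scripts to look and compute and a tool call to move; the robot and the scene stay as the last step left them, time stands still between calls to the robot, and variables do not carry over. Pictures are saved under pics/ and viewed, about 8 in all and at most 12, crops included, and the job is handed in when it is done.

Besides the shell and the picture viewer there is one more tool, called after "Call:" by a JSON object that holds its "name" and its "arguments". step_arm: Moves the arm, as the interface text tells. Its arguments: {"type":"object","properties":{"targets":{"type":"array","items":{"type":"array","items":{"type":"array","items":{"type":"number"}}}},"jaw":{"type":"number"}},"required":["targets"]}

```bash
ls; mkdir -p pics
cat > h.py <<'E'
import numpy as np, cv2
from scipy.spatial.transform import Rotation as R
from plant import bot
def cap(n,save=None):
    c=bot.capture(n)
    if save: cv2.imwrite('pics/'+save,c['color'][:,:,::-1])
    c['f']=240/np.tan(np.radians(c['fov_y'])/2); c['Rm']=cv2.Rodrigues(np.array(c['rvec'],float))[0]; c['t']=np.array(c['tvec'],float).ravel()
    return c
def ray(c,u,v):
    d=c['Rm'].T@np.array([(u-c['cx'])/c['f'],(v-c['cy'])/c['f'],1]); o=-c['Rm'].T@c['t']; return o,d
def at_z(c,u,v,z):
    o,d=ray(c,u,v); return o+d*(z-o[2])/d[2]
def at_d(c,u,v):
    o,d=ray(c,u,v); return o+d*c['depth'][int(round(v)),int(round(u))]
def proj(c,p):
    q=c['Rm']@np.array(p,float)+c['t']; return c['f']*q[:2]/q[2]+[c['cx'],c['cy']]
E
python3 - <<'E'
from h import *
import pickle
print(bot.get_obs())
for n in('scene','top'):
    c=cap(n,n+'1.png'); pickle.dump(c,open(n+'1.pkl','wb')); print(n,c['fov_y'],c['cx'],c['cy'],-c['Rm'].T@c['t'])
E
```

```text
pics
{'time': 0.0, 'joint_positions': array([-1.35395430e+00,  3.42743857e-01,  1.52497796e+00,  1.76389334e-05,
        1.27540081e+00, -1.45991084e-01]), 'dq': array([ 1.82716872e-03, -1.47727679e-03, -8.13594453e-06, -6.48959910e-06,
        1.22526874e-03,  5.85208630e-04]), 'tau': array([ 1.84697296e-04, -4.31239700e+01, -2.44219244e+01,  7.15863146e-02,
        5.58734138e-02, -1.38869527e-04]), 'tool_pos': array([ 186.27427957, -490.39258247,  204.84764949]), 'tcp_rot': array([-1.72781139,  1.56926626,  1.77660922]), 'contact_force': array([-0.16130364,  0.4481424 ,  0.38812578]), 'moment': array([ 0.0614645 ,  0.01542501, -0.03007702]), 'grip_width': 92.08687380038491}
scene 51.60036127646242 319.863719143547 236.98642971345078 [ 356.28084541  440.37194408 1007.10620089]
top 55.79407555021158 316.4736781712966 238.43345508228163 [386.17438637  -3.31060621 900.22140016]
```

View pics/top1.png

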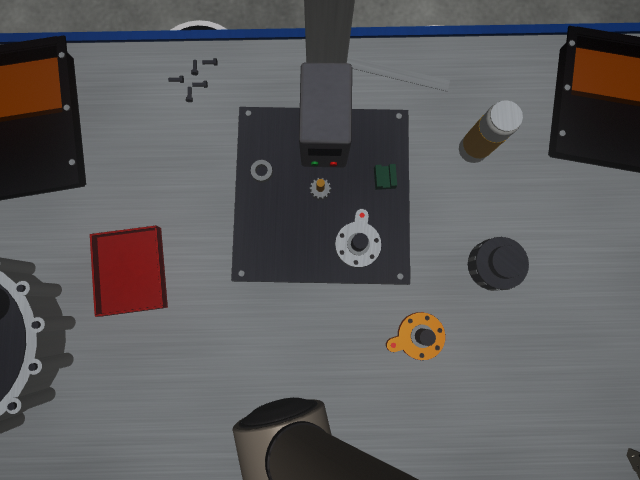

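View pics/scene1.png

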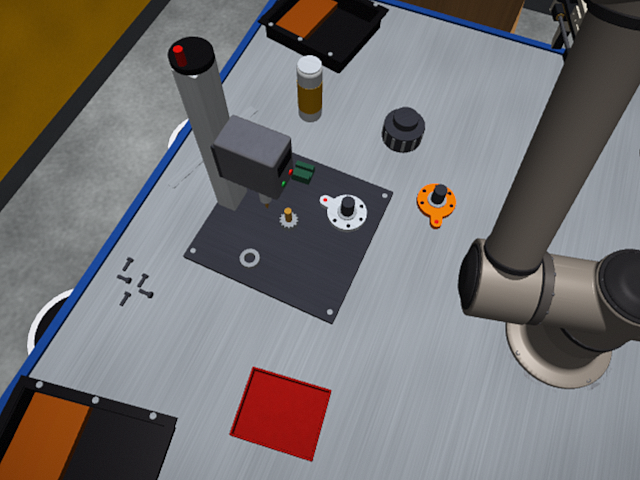

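Top view: aluminium cover disc at about (358,244) with its dot at (362,215). The orange look-alike at (422,336) is not meant, because the task excludes orange. The pinion is at (320,187), the tray at (129,271), the bearing at (261,170), the vee block at (386,176), the drum at (498,263) and the can at about (495,125). I'll enlarge the bed to confirm.

Run:
```python
from h import *
import pickle
c=pickle.load(open('top1.pkl','rb'))
im=c['color'][100:290,225:420,::-1]; cv2.imwrite('pics/crop1.png',cv2.resize(im,None,fx=3,fy=3,interpolation=cv2.INTER_CUBIC))
cs=np.array([at_z(c,u,v,12)[:2] for u,v in((239,107),(408,111),(410,284),(232,281))]);print(cs, cs.mean(0))
# red blobs, tray
hsv=cv2.cvtColor(c['color'],cv2.COLOR_RGB2HSV)
m=(((hsv[...,0]<6)|(hsv[...,0]>174))&(hsv[...,1]>150)&(hsv[...,2]>60)).astype(np.uint8)
n,l,s,ce=cv2.connectedComponentsWithStats(m)
for i in range(1,n):
    if s[i,4]>8: print(s[i],ce[i],at_z(c,*ce[i],26))
i=1+np.argmax(s[1:,4]); r=cv2.minAreaRect(np.argwhere(l==i)[:,::-1].astype(np.float32));print(r,[at_z(c,*p,28) for p in cv2.boxPoints(r)])
for u,v,z in((320,184,70),(320,188,30),(359,243,26),(359,242,71),(261,170,28),(386,176,36),(129,271,4)): print(u,v,at_d(c,u,v),at_z(c,u,v,z))
```

```text
[[ 795.02219072  144.32759289]
 [ 779.60787969 -204.89052091]
 [ 423.44112604 -190.75684694]
 [ 436.54690776  156.61824019]] [608.65452605 -23.67538369]
[330 162   7   3  21] [333. 163.] [666.76255827 -46.1448408   26.        ]
[360 213   4   4  15] [361.6 214.6] [560.59356973 -99.57491294  26.        ]
[  90  226   73   90 5103] [127.82892416 271.30648638] [458.55304681 354.5469092   26.        ]
[391 343   5   5  19] [392.94736842 344.84210526] [ 309.36399564 -149.76985274   26.        ]
((125.21723937988281, 270.6069030761719), (84.78944396972656, 68.76165771484375), 85.2363510131836) [array([538.09181583, 435.21622106,  28.        ]), array([546.66721081, 302.5153843 ,  28.        ]), array([383.48409947, 284.21759606,  28.        ]), array([375.54019427, 413.41979838,  28.        ])]
320 184 [612.15232823 -18.40564504  69.89361662] [612.12337545 -18.40371103  70.        ]
320 188 [607.23457157 -18.42651927  59.13057684] [614.89083238 -18.95004807  30.        ]
359 243 [498.19328773 -87.82753015  71.81072631] [504.38788105 -92.50127687  26.        ]
359 242 [500.14278306 -87.95735133  71.17479993] [500.16681267 -87.97519864  71.        ]
261 170 [658.53928139  98.97914853  14.95684127] [654.52635834  97.47204933  28.        ]
386 176 [ 637.45545919 -150.72258266   27.42915043] [ 634.98787051 -149.27499204   36.        ]
129 271 [460.97970843 361.50172741   3.42944431] [460.93211589 361.26962703   4.        ]
```

View pics/crop1.png

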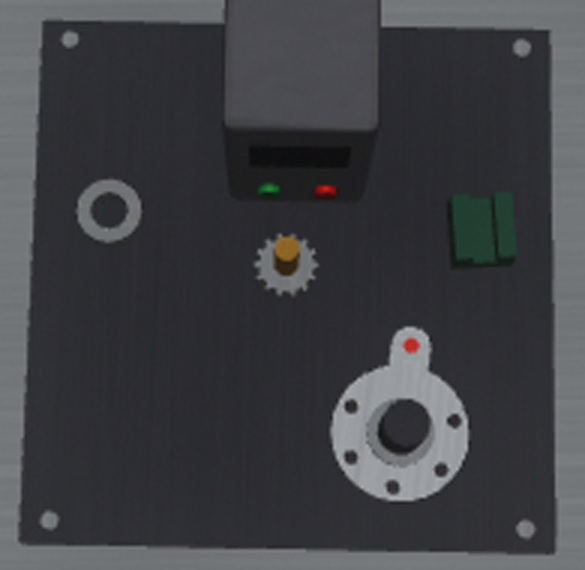

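The crop confirms it. The cover is at crop (401,430) with its dot at (411,345), and the pinion is at (286,264), just under the head's front edge. The tool has to lean, but moves only turn it about its own x. I'll test whether reaching past the workspace, high above the head, tilts it.

```bash
cat >> h.py <<'E'
def Rt(o): return R.from_euler('xyz',o['tcp_rot']).as_matrix()
def rel(p,o=None):
    o=o or bot.get_obs(); return Rt(o).T@(np.array(p,float)-o['tool_pos'])
def st(tgt=None):
    o=bot.get_obs(); print('t',round(o['time'],2),'tcp',o['tool_pos'].round(1),'q',o['joint_positions'].round(3),'F',o['contact_force'].round(1),'w',round(o['grip_width'],1)); print(Rt(o).round(3))
    if tgt is not None: print('rel mm',rel(tgt,o).round(1))
    return o
E
python3 - <<'E'
from h import *
import pickle
st([450,-20,480])
c=pickle.load(open('top1.pkl','rb'))
k=lambda x,y:(225+(x+.5)/3-.5,100+(y+.5)/3-.5)
for n,x,y,z in(('gear',286,264,30),('shaft',287,247,70),('dot',411,345,26),('disc',400,433,26),('stub',405,427,71)): print(n,at_z(c,*k(x,y),z).round(1))
E
```

```text
t 0.1 tcp [ 186.3 -490.4  204.9] q [-1.354  0.343  1.525 -0.     1.275 -0.146] F [ 0.1 -0.9 -0.1] w 91.7
[[-0.     0.355 -0.935]
 [ 0.001 -0.935 -0.355]
 [-1.    -0.001 -0.   ]]
rel mm [-274.5 -346.6 -413.6]
gear [615.6 -19.   30. ]
shaft [616.  -19.1  70. ]
dot [560.5 -99.7  26. ]
disc [502.5 -90.5  26. ]
stub [500.1 -89.2  71. ]
```

Call:
{"name": "step_arm", "arguments": {"targets": [[[-0.02,-0.022,-0.026,2],[-0.04,-0.044,-0.052,4],[-0.06,-0.066,-0.078,6],[-0.08,-0.088,-0.104,8],[-0.1,-0.11,-0.13,10]]]}}

```text
time: 0.52
tool_pos: [269.0, -339.9, 305.6]
tcp_rot: [-1.462, 1.569, 1.865]
contact_force: [1.3, -1.5, -0.2]
grip_width: 91.5
```

```bash
python3 -c "
from h import *
st([450,-20,480])"
```

```text
t 0.52 tcp [ 269.  -339.9  305.6] q [-1.079  0.106  1.557  0.     1.481  0.306] F [ 1.3 -1.5 -0.2] w 91.5
[[-0.001  0.185 -0.983]
 [ 0.002 -0.983 -0.185]
 [-1.    -0.002  0.   ]]
rel mm [-173.8 -281.3 -237. ]
```

Call:
{"name": "step_arm", "arguments": {"targets": [[[-0.018,-0.028,-0.024,1.3],[-0.036,-0.056,-0.048,2.6],[-0.054,-0.084,-0.072,3.9],[-0.072,-0.112,-0.096,5.2],[-0.09,-0.14,-0.12,6.5]]]}}

```text
time: 0.93
tool_pos: [361.4, -178.4, 396.8]
tcp_rot: [-1.342, 1.569, 1.871]
contact_force: [0.9, -0.4, -0.5]
grip_width: 91.5
```

Call:
{"name": "step_arm", "arguments": {"targets": [[[-0.018,-0.03,-0.02,1.3],[-0.036,-0.06,-0.04,2.6],[-0.054,-0.09,-0.06,3.9],[-0.072,-0.12,-0.08,5.2],[-0.09,-0.15,-0.1,6.5]]]}}

```text
time: 1.35
tool_pos: [450.8, -20.0, 487.8]
tcp_rot: [-1.142, 1.568, 1.956]
contact_force: [1.0, -1.4, 0.5]
grip_width: 91.5
```

```bash
python3 -c "
from h import *
st([450,-20,480])"
```

```text
t 1.35 tcp [450.8 -20.  487.8] q [-0.216  0.153  1.021  0.002  1.969  1.399] F [ 1.  -1.4  0.5] w 91.5
[[-0.001 -0.043 -0.999]
 [ 0.002 -0.999  0.043]
 [-1.    -0.002  0.001]]
rel mm [7.8 0.1 0.8]
```

Call:
{"name": "step_arm", "arguments": {"targets": [[[0,-0.01,-0.04,0],[0,-0.02,-0.08,0],[0,-0.03,-0.12,0],[0,-0.04,-0.16,0],[0,-0.05,-0.2,0]]]}}

```text
time: 1.77
tool_pos: [633.9, 17.2, 487.6]
tcp_rot: [-0.516, 1.566, 2.584]
contact_force: [0.9, -1.1, -0.1]
grip_width: 91.7
```

Call:
{"name": "step_arm", "arguments": {"targets": [[[0,0,-0.04,0],[0,0,-0.08,0],[0,0,-0.12,0],[0,0,-0.16,0],[0,0,-0.2,0]]]}}

```text
time: 2.18
tool_pos: [709.6, 9.9, 430.4]
tcp_rot: [-2.984, 1.546, 0.115]
contact_force: [-0.7, 0.6, 0.1]
grip_width: 91.6
```

```bash
python3 -c "
from h import *
st()"
```

```text
t 2.18 tcp [709.6   9.9 430.4] q [-0.096  0.838  0.037  0.007  2.243  1.521] F [-0.7  0.6  0.1] w 91.6
[[ 0.025 -0.042 -0.999]
 [ 0.003 -0.999  0.042]
 [-1.    -0.004 -0.025]]
```

Call:
{"name": "step_arm", "arguments": {"targets": [[[-0.04,0,0.01,0],[-0.08,0,0.02,0],[-0.12,0,0.03,0],[-0.16,0,0.04,0],[-0.2,0,0.05,0]]]}}

```text
time: 2.6
tool_pos: [617.7, 10.5, 540.0]
tcp_rot: [-3.05, 1.519, 0.049]
contact_force: [-0.5, 0.2, -0.7]
grip_width: 91.9
```

Call:
{"name": "step_arm", "arguments": {"targets": [[[-0.04,0,0,0],[-0.08,0,0,0],[-0.12,0,0,0],[-0.16,0,0,0],[-0.2,0,0,0]]]}}

```text
time: 3.02
tool_pos: [552.3, 9.2, 600.4]
tcp_rot: [-3.061, 1.497, 0.039]
contact_force: [-0.0, -0.4, -0.2]
grip_width: 91.9
```

```bash
python3 -c "
from h import *
st()"
```

```text
t 3.02 tcp [552.3   9.2 600.4] q [-0.13   0.562  0.037  0.02   2.47   1.499] F [-0.  -0.4 -0.2] w 91.9
[[ 0.074 -0.042 -0.996]
 [ 0.003 -0.999  0.043]
 [-0.997 -0.006 -0.073]]
```

Call:
{"name": "step_arm", "arguments": {"targets": [[[-0.04,0,0,0],[-0.08,0,0,0],[-0.12,0,0,0],[-0.16,0,0,0],[-0.2,0,0,0]]]}}

```text
time: 3.43
tool_pos: [489.2, 7.9, 647.3]
tcp_rot: [-3.064, 1.478, 0.035]
contact_force: [0.2, -0.9, 0.2]
grip_width: 92.1
```

Call:
{"name": "step_arm", "arguments": {"targets": [[[-0.04,0,0,0],[-0.08,0,0,0],[-0.12,0,0,0],[-0.16,0,0,0],[-0.2,0,0,0]]]}}

```text
time: 3.85
tool_pos: [429.7, 6.8, 683.5]
tcp_rot: [-3.066, 1.461, 0.033]
contact_force: [-0.3, -0.8, -0.1]
grip_width: 91.8
```

Call:
{"name": "step_arm", "arguments": {"targets": [[[-0.04,0,0,0],[-0.08,0,0,0],[-0.12,0,0,0],[-0.16,0,0,0],[-0.2,0,0,0]]]}}

```text
time: 4.27
tool_pos: [383.7, 6.2, 709.8]
tcp_rot: [-3.093, 1.432, 0.005]
contact_force: [0.1, -0.0, 0.6]
grip_width: 91.8
```

```bash
python3 -c "
from h import *
st()"
```

```text
t 4.27 tcp [383.7   6.2 709.8] q [-0.211  0.311  0.037  0.064  2.657  1.461] F [ 0.1 -0.   0.6] w 91.8
[[ 0.138 -0.043 -0.989]
 [ 0.001 -0.999  0.043]
 [-0.99  -0.007 -0.138]]
```

Call:
{"name": "step_arm", "arguments": {"targets": [[[-0.04,0,0,0],[-0.08,0,0,0],[-0.12,0,0,0],[-0.16,0,0,0],[-0.2,0,0,0]]]}}

```text
time: 4.68
tool_pos: [365.1, 7.5, 724.2]
tcp_rot: [-3.129, 1.393, -0.03]
contact_force: [-1.3, 0.9, -0.3]
grip_width: 91.5
```

Call:
{"name": "step_arm", "arguments": {"targets": [[[-0.04,0,0,0],[-0.08,0,0,0],[-0.12,0,0,0],[-0.16,0,0,0],[-0.2,0,0,0]]]}}

```text
time: 5.1
tool_pos: [345.5, 10.0, 738.1]
tcp_rot: [3.13, 1.352, -0.056]
contact_force: [-0.3, -0.5, -0.0]
grip_width: 91.8
```

```bash
python3 -c "
from h import *
st()"
```

```text
t 5.1 tcp [345.5  10.  738.1] q [-0.232  0.231  0.037  0.082  2.657  1.459] F [-0.3 -0.5 -0. ] w 91.8
[[ 0.216 -0.044 -0.975]
 [-0.012 -0.999  0.043]
 [-0.976  0.002 -0.217]]
```

Call:
{"name": "step_arm", "arguments": {"targets": [[[-0.04,0,0,0],[-0.08,0,0,0],[-0.12,0,0,0],[-0.16,0,0,0],[-0.2,0,0,0]]]}}

```text
time: 5.52
tool_pos: [325.3, 13.9, 751.2]
tcp_rot: [3.112, 1.312, -0.075]
contact_force: [0.1, -0.3, -0.1]
grip_width: 91.6
```

Call:
{"name": "step_arm", "arguments": {"targets": [[[-0.04,0,0,0],[-0.08,0,0,0],[-0.12,0,0,0],[-0.16,0,0,0],[-0.2,0,0,0]]]}}

```text
time: 5.93
tool_pos: [304.6, 19.4, 763.3]
tcp_rot: [3.097, 1.272, -0.09]
contact_force: [0.5, 0.1, 0.2]
grip_width: 91.9
```

Call:
{"name": "step_arm", "arguments": {"targets": [[[-0.04,0,-0.01,0],[-0.08,0,-0.02,0],[-0.12,0,-0.03,0],[-0.16,0,-0.04,0],[-0.2,0,-0.05,0]]]}}

```text
time: 6.35
tool_pos: [290.7, 20.8, 771.2]
tcp_rot: [3.095, 1.245, -0.093]
contact_force: [0.7, -0.8, 1.0]
grip_width: 91.7
```

Call:
{"name": "step_arm", "arguments": {"targets": [[[-0.04,0,-0.01,0],[-0.08,0,-0.02,0],[-0.12,0,-0.03,0],[-0.16,0,-0.04,0],[-0.2,0,-0.05,0]]]}}

```text
time: 6.77
tool_pos: [276.7, 23.0, 778.7]
tcp_rot: [3.091, 1.217, -0.097]
contact_force: [0.3, -0.4, 0.1]
grip_width: 92.1
```

```bash
python3 -c "
from h import *
st()"
```

```text
t 6.77 tcp [276.7  23.  778.7] q [-0.275  0.095  0.037  0.132  2.657  1.47 ] F [ 0.3 -0.4  0.1] w 92.1
[[ 0.345 -0.05  -0.937]
 [-0.033 -0.999  0.041]
 [-0.938  0.017 -0.346]]
```

Call:
{"name": "step_arm", "arguments": {"targets": [[[-0.04,0,0.01,0],[-0.08,0,0.02,0],[-0.12,0,0.03,0],[-0.16,0,0.04,0],[-0.2,0,0.05,0]]]}}

```text
time: 7.18
tool_pos: [242.5, 47.0, 790.3]
tcp_rot: [3.069, 1.171, -0.121]
contact_force: [0.5, 1.0, -0.0]
grip_width: 92.0
```

Call:
{"name": "step_arm", "arguments": {"targets": [[[-0.04,0,0.01,0],[-0.08,0,0.02,0],[-0.12,0,0.03,0],[-0.16,0,0.04,0],[-0.2,0,0.05,0]]]}}

```text
time: 7.6
tool_pos: [182.8, 75.7, 799.5]
tcp_rot: [3.055, 1.128, -0.138]
contact_force: [0.1, 0.0, -0.1]
grip_width: 91.9
```

Call:
{"name": "step_arm", "arguments": {"targets": [[[-0.04,0,0,0],[-0.08,0,0,0],[-0.12,0,0,0],[-0.16,0,0,0],[-0.2,0,0,0]]]}}

```text
time: 8.02
tool_pos: [131.5, 75.2, 803.4]
tcp_rot: [3.063, 1.107, -0.13]
contact_force: [-0.6, 0.2, 0.3]
grip_width: 91.5
```

```bash
python3 -c "
from h import *
st()"
```

```text
t 8.02 tcp [131.5  75.2 803.4] q [ 8.590e-01 -1.000e-03  3.700e-02 -9.320e-01  2.657e+00  1.556e+00] F [-0.6  0.2  0.3] w 91.5
[[ 0.444 -0.059 -0.894]
 [-0.058 -0.998  0.037]
 [-0.894  0.035 -0.446]]
```

Call:
{"name": "step_arm", "arguments": {"targets": [[[0.026,0,-0.022,0],[0.052,0,-0.044,0],[0.078,0,-0.066,0],[0.104,0,-0.088,0],[0.13,0,-0.11,0]]]}}

```text
time: 8.43
tool_pos: [235.7, 66.8, 762.0]
tcp_rot: [3.068, 1.1, -0.121]
contact_force: [0.3, 1.5, 1.4]
grip_width: 91.7
```

Call:
{"name": "step_arm", "arguments": {"targets": [[[0.026,0,-0.022,0],[0.052,0,-0.044,0],[0.078,0,-0.066,0],[0.104,0,-0.088,0],[0.13,0,-0.11,0]]]}}

```text
time: 8.85
tool_pos: [393.3, 55.6, 695.2]
tcp_rot: [3.067, 1.1, -0.122]
contact_force: [-0.6, -0.2, -0.0]
grip_width: 92.1
```

```bash
python3 -c "
from h import *
st([620,30,590])"
```

```text
t 8.85 tcp [393.3  55.6 695.2] q [-0.008 -0.062  0.73  -0.057  2.005  1.574] F [-0.6 -0.2 -0. ] w 92.1
[[ 0.45  -0.056 -0.891]
 [-0.055 -0.998  0.034]
 [-0.891  0.034 -0.452]]
rel mm [ 197.2    9.4 -155.3]
```

Call:
{"name": "step_arm", "arguments": {"targets": [[[0.028,0,-0.027,0],[0.056,0,-0.054,0],[0.084,0,-0.081,0],[0.112,0,-0.108,0],[0.14,0,-0.135,0]]]}}

```text
time: 9.27
tool_pos: [578.1, 43.5, 630.7]
tcp_rot: [3.066, 1.1, -0.123]
contact_force: [-0.3, 0.0, 1.4]
grip_width: 91.6
```

Call:
{"name": "step_arm", "arguments": {"targets": [[[-0.014,0,-0.038,0],[-0.028,0,-0.076,0],[-0.042,0,-0.114,0],[-0.056,0,-0.152,0],[-0.07,0,-0.19,0]]]}}

```text
time: 9.68
tool_pos: [640.3, 37.3, 668.9]
tcp_rot: [3.072, 1.08, -0.115]
contact_force: [1.6, -0.2, -1.2]
grip_width: 92.0
```

Call:
{"name": "step_arm", "arguments": {"targets": [[[-0.014,0,-0.038,0],[-0.028,0,-0.076,0],[-0.042,0,-0.114,0],[-0.056,0,-0.152,0],[-0.07,0,-0.19,0]]]}}

```text
time: 10.1
tool_pos: [661.9, 29.5, 667.6]
tcp_rot: [3.079, 1.047, -0.107]
contact_force: [-1.0, -0.0, -0.8]
grip_width: 91.8
```

Call:
{"name": "step_arm", "arguments": {"targets": [[[-0.014,0,-0.038,0],[-0.028,0,-0.076,0],[-0.042,0,-0.114,0],[-0.056,0,-0.152,0],[-0.07,0,-0.19,0]]]}}

```text
time: 10.52
tool_pos: [679.2, 22.7, 668.2]
tcp_rot: [3.085, 1.015, -0.1]
contact_force: [1.0, -0.5, 0.3]
grip_width: 91.7
```

```bash
python3 -c "
from h import *
st()"
```

```text
t 10.52 tcp [679.2  22.7 668.2] q [-0.072  0.527  0.037 -0.016  2.021  1.531] F [ 1.  -0.5  0.3] w 91.7
[[ 0.525 -0.052 -0.849]
 [-0.053 -0.998  0.028]
 [-0.849  0.03  -0.527]]
```

Call:
{"name": "step_arm", "arguments": {"targets": [[[-0.014,0,-0.038,0],[-0.028,0,-0.076,0],[-0.042,0,-0.114,0],[-0.056,0,-0.152,0],[-0.07,0,-0.19,0]]]}}

```text
time: 10.93
tool_pos: [692.8, 16.8, 671.7]
tcp_rot: [3.09, 0.982, -0.094]
contact_force: [0.5, 0.4, 0.4]
grip_width: 91.4
```

Call:
{"name": "step_arm", "arguments": {"targets": [[[-0.01,0,-0.03,0.5],[-0.02,0,-0.06,1],[-0.03,0,-0.09,1.5],[-0.04,0,-0.12,1.5],[-0.05,0,-0.16,1.5]]]}}

```text
time: 11.35
tool_pos: [705.5, 12.1, 676.2]
tcp_rot: [3.121, 0.948, -0.088]
contact_force: [-0.4, 0.1, 0.5]
grip_width: 91.8
```

```bash
python3 -c "
from h import *
st([520,-15,330])
c=cap('wrist','w1.png')
o,d=ray(c,c['cx'],c['cy']);print(o,d)"
```

```text
t 11.35 tcp [705.5  12.1 676.2] q [-0.092  0.536  0.037  0.003  1.946  1.548] F [-0.4  0.1  0.5] w 91.8
[[ 0.581 -0.071 -0.811]
 [-0.051 -0.997  0.051]
 [-0.812  0.012 -0.583]]
rel mm [174.8  36.1 350.9]
[659.77999701  17.90023576 863.82004725] [ 0.3413348  -0.03633428 -0.93923925]
```

Call:
{"name": "step_arm", "arguments": {"targets": [[[0.021,0.002,0.029,0],[0.042,0.004,0.058,0],[0.063,0.006,0.087,0],[0.084,0.008,0.116,0],[0.104,0.01,0.144,0]]]}}

```text
time: 11.82
tool_pos: [666.1, 6.1, 555.8]
tcp_rot: [3.121, 0.946, -0.088]
contact_force: [1.9, -0.4, 0.9]
grip_width: 91.9
```

Call:
{"name": "step_arm", "arguments": {"targets": [[[0.021,0.002,0.029,0],[0.042,0.004,0.058,0],[0.063,0.006,0.087,0],[0.084,0.008,0.116,0],[0.104,0.01,0.144,0]]]}}

```text
time: 12.23
tool_pos: [607.9, -1.9, 385.6]
tcp_rot: [3.121, 0.947, -0.088]
contact_force: [0.9, -0.1, -0.5]
grip_width: 91.7
```

Call:
{"name": "step_arm", "arguments": {"targets": [[[0.021,0.002,0.029,0],[0.042,0.004,0.058,0],[0.063,0.006,0.087,0],[0.084,0.008,0.116,0],[0.104,0.01,0.144,0]]]}}

```text
time: 12.65
tool_pos: [549.9, -9.9, 215.7]
tcp_rot: [3.12, 0.947, -0.089]
contact_force: [0.3, 0.2, -0.7]
grip_width: 91.8
```

```bash
python3 -c "
from h import *
import pickle
o=st([626.7,-20,40.6])
c=cap('wrist','w2.png');pickle.dump((c,o),open('w2.pkl','wb'))"
```

```text
t 12.65 tcp [549.9  -9.9 215.7] q [-0.197  0.086  2.029  0.158  0.41   1.316] F [ 0.3  0.2 -0.7] w 91.8
[[ 0.582 -0.071 -0.81 ]
 [-0.052 -0.997  0.051]
 [-0.811  0.013 -0.584]]
rel mm [187.3   2.3  39.6]
```

View pics/w2.png

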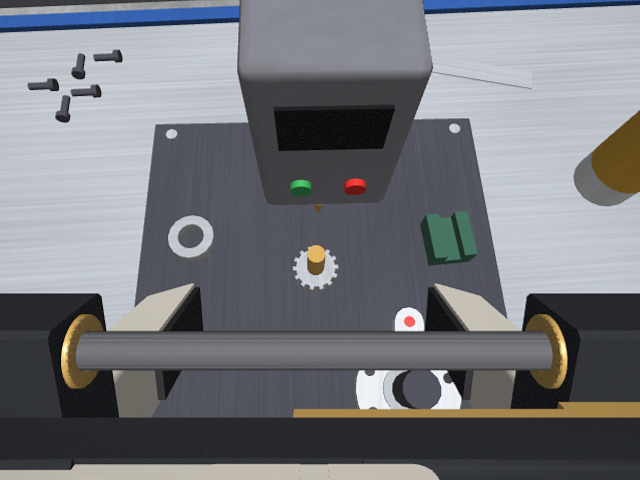

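Wrist view: pinion shaft top at (316,253), gear centre about (315,268), stylus point at (318,210) and the cover's dot at (409,321). Joint 5 is near its lower limit, so I'll fit the kinematics and check that the grasps are reachable.

```bash
cat > fk.py <<'E'
import numpy as np
from scipy.optimize import least_squares
D=[((186.3,-490.4,204.9),(-1.354,.343,1.525,0,1.275,-.146)),((269,-339.9,305.6),(-1.079,.106,1.557,0,1.481,.306)),((450.8,-20,487.8),(-.216,.153,1.021,.002,1.969,1.399)),
((709.6,9.9,430.4),(-.096,.838,.037,.007,2.243,1.521)),((552.3,9.2,600.4),(-.13,.562,.037,.02,2.47,1.499)),((383.7,6.2,709.8),(-.211,.311,.037,.064,2.657,1.461)),
((393.3,55.6,695.2),(-.008,-.062,.73,-.057,2.005,1.574)),((679.2,22.7,668.2),(-.072,.527,.037,-.016,2.021,1.531)),((705.5,12.1,676.2),(-.092,.536,.037,.003,1.946,1.548)),((549.9,-9.9,215.7),(-.197,.086,2.029,.158,.41,1.316)),((131.5,75.2,803.4),(.859,-.001,.037,-.932,2.657,1.556))]
def Ry(a): c,s=np.cos(a),np.sin(a); return np.array([[c,0,s],[0,1,0],[-s,0,c]])
def Rz(a): c,s=np.cos(a),np.sin(a); return np.array([[c,-s,0],[s,c,0],[0,0,1]])
def fk(q,p):
    a,h,L1,b,L2,off,L=p
    A=Rz(q[0]); pos=A@[a,off,h]; A=A@Ry(q[1]); pos=pos+A@[0,0,L1]; A=A@Ry(q[2]); pos=pos+A@[b,0,L2]; A=A@Rz(q[3])@Ry(q[4]); pos=pos+A@[0,0,L]; A=A@Rz(q[5])
    return pos,A
s=least_squares(lambda p:np.ravel([fk(q,p)[0]-x for x,q in D]),[0,300,450,0,400,77,250])
P=s.x
def ik(pos,ax,q0,yx=None,lim=True):
    lo=np.array([-2.53,-.77,.04,-1,.28,-3.11]);hi=np.array([2.53,2.02,2.7,4.14,2.66,3.11])
    f=lambda q:np.r_[(fk(q,P)[0]-pos)/10,(fk(q,P)[1][:,2]-ax)*50,(q[5]-q0[5])*.001]
    r=least_squares(f,np.clip(q0,lo+.01,hi-.01),bounds=(lo,hi)); return r.x,r.fun
if __name__=='__main__':
    print(P.round(1),np.abs(s.fun).max().round(1))
    ax=np.array([.582,-.052,-.811]);q0=D[9][1]
    for n,g in(('pin',(615.7,-19,56)),('pinup',(615.7,-19,110)),('cov0',(501,-90,55)),('covE',(611,-16.5,55)),('tray',(470,360,60)),('trayhi',(470,360,130)),('trayfar',(500,375,60))):
        q,f=ik(np.array(g)+19*ax,ax,q0); print(n,q.round(2),np.abs(f[:6]).max().round(3))
    for deg in(25,30,33):
        t=np.radians(deg);ax=np.array([np.sin(t),-.09*np.sin(t),-np.cos(t)]);ax/=np.linalg.norm(ax)
        for n,g in(('pin',(615.7,-19,56)),('cov0',(501,-90,55)),('tray',(500,375,60))):
            q,f=ik(np.array(g)+19*ax,ax,q0); print(deg,n,q.round(2),np.abs(f[:6]).max().round(3))
E
python3 fk.py
python3 - <<'E'
from h import *
import pickle
c,o=pickle.load(open('w2.pkl','rb')); 
for n,u,v,z in(('shaft',316,253.5,70),('gear',315,268.5,30),('tip',318,211,34),('dot',409,321,26),('stub',416,388,71)): print(n,at_z(c,u,v,z).round(1))
print(proj(c,[668.6,-26,34]))
E
```

```text
[ -0.  222.9 506.2  46.4 379.6  76.4 339.3] 0.5
pin [-0.22  0.48  1.88  0.37  0.28  1.32] 3.967
pinup [-0.2   0.4   1.91  0.27  0.28  1.32] 2.185
cov0 [-0.47  0.43  2.32  2.29  0.29  1.32] 0.017
covE [-0.21  0.47  1.89  0.36  0.28  1.32] 4.101
tray [ 0.76  0.55  1.87 -1.    0.53  1.32] 1.416
trayhi [ 0.76  0.44  1.87 -0.91  0.59  1.32] 0.017
trayfar [ 0.74  0.6   1.81 -1.    0.53  1.32] 0.829
25 pin [-0.17  0.53  1.88  0.12  0.3   1.32] 0.0
25 cov0 [-0.43  0.39  2.13  0.58  0.28  1.32] 0.982
25 tray [ 0.67  0.59  1.73 -0.58  0.57  1.32] 0.0
30 pin [-0.18  0.51  1.88  0.18  0.28  1.32] 1.957
30 cov0 [-0.51  0.44  2.3   2.    0.28  1.32] 1.989
30 tray [ 0.7   0.59  1.79 -0.8   0.52  1.32] 0.0
33 pin [-0.19  0.49  1.88  0.25  0.28  1.32] 3.141
33 cov0 [-0.48  0.44  2.31  2.19  0.28  1.32] 0.883
33 tray [ 0.73  0.6   1.81 -0.96  0.51  1.32] 0.0
shaft [615.  -18.4  70. ]
gear [613.8 -18.1  30. ]
tip [669.9 -25.   34. ]
dot [560.4 -98.8  26. ]
stub [503.7 -85.2  71. ]
[319.10746896 212.13397527]
```

```bash
cat > scan.py <<'E'
from fk import *
T=dict(pin=(615,-18.7,56),pinup=(615,-18.7,100),cov0=(502,-89.5,55),covE=(611,-16.5,55),tray=(490,365,55),trayhi=(490,365,110))
for lean in(26,30,34,38,42):
    for az in range(-40,41,10):
        t,a=np.radians([lean,az]);ax=np.array([np.sin(t)*np.cos(a),np.sin(t)*np.sin(a),-np.cos(t)])
        out=[]
        for n,g in T.items():
            ok=[]
            for j4 in(-.6,0,.6,1.6,3.1,3.8):
                q,f=ik(np.array(g)+19*ax,ax,[np.arctan2(g[1],g[0])-.1,.5,1.9,j4,.5,1.3])
                if np.abs(f[:6]).max()<.05: ok.append(round(q[3],1))
            out.append(sorted(set(ok)))
        print(lean,az,out)
E
time timeout 500 python3 scan.py
```

```text
26 -40 [[np.float64(-0.6)], [np.float64(-0.5)], [np.float64(-0.8)], [np.float64(-0.6)], [np.float64(-0.6)], [np.float64(-0.5)]]
26 -30 [[np.float64(-0.6)], [np.float64(-0.4)], [], [np.float64(-0.6)], [np.float64(-0.6)], [np.float64(-0.6)]]
26 -20 [[np.float64(-0.4)], [np.float64(-0.3)], [], [np.float64(-0.4)], [np.float64(-0.6)], [np.float64(-0.6)]]
26 -10 [[], [np.float64(-0.0)], [], [], [np.float64(-0.7)], [np.float64(-0.6)]]
26 0 [[np.float64(0.3)], [np.float64(0.2)], [], [], [np.float64(-0.6)], [np.float64(-0.5)]]
26 10 [[np.float64(0.6)], [np.float64(0.4)], [np.float64(0.9)], [np.float64(0.6)], [np.float64(-0.5)], [np.float64(-0.4)]]
26 20 [[np.float64(0.7)], [np.float64(0.5)], [np.float64(0.9)], [np.float64(0.7)], [np.float64(-0.3)], [np.float64(-0.2)]]
26 30 [[np.float64(0.7)], [np.float64(0.6)], [np.float64(0.8)], [np.float64(0.7)], [], [np.float64(0.0)]]
26 40 [[np.float64(0.7)], [np.float64(0.6)], [np.float64(0.7)], [np.float64(0.7)], [np.float64(0.4)], [np.float64(0.3)]]
30 -40 [[np.float64(-0.8)], [np.float64(-0.7)], [], [np.float64(-0.9)], [np.float64(-0.7)], [np.float64
[... 2204 characters left out ...]
 [], [np.float64(3.7)], [], [], [np.float64(-0.9)]]
42 -20 [[np.float64(3.9)], [], [np.float64(3.2)], [np.float64(3.9)], [], []]
42 -10 [[], [], [np.float64(2.8)], [], [], []]
42 0 [[np.float64(2.6)], [], [np.float64(2.3)], [np.float64(2.6)], [], []]
42 10 [[np.float64(2.1)], [np.float64(1.8)], [np.float64(2.0)], [np.float64(2.1)], [], []]
42 20 [[np.float64(1.7)], [np.float64(1.5)], [np.float64(1.6)], [np.float64(1.7)], [np.float64(3.8)], []]
42 30 [[np.float64(1.4)], [np.float64(1.3)], [np.float64(1.4)], [np.float64(1.5)], [np.float64(3.1)], []]
42 40 [[np.float64(1.2)], [np.float64(1.1)], [np.float64(1.2)], [np.float64(1.2)], [np.float64(2.5)], []]
real	1m6.782s
user	1m1.697s
sys	0m0.268s
```

```bash
cat > sim.py <<'E'
from fk import *
from scipy.spatial.transform import Rotation as R
lo=np.array([-2.53,-.77,.04,-1,.28,-3.11]);hi=np.array([2.53,2.02,2.7,4.14,2.66,3.11])
M=None
def tool(q):
    p,A=fk(q,P); return p,A@TT
TT=np.eye(3)
def fit_tool():
    # q -> known tool rot at t=12.65
    A=fk([-.197,.086,2.029,.158,.41,1.316],P)[1]
    T=np.array([[.582,-.071,-.81],[-.052,-.997,.051],[-.811,.013,-.584]])
    return A.T@T
TT=np.round(fit_tool(),0); 
def call(q,sh,tw,w):
    p,T=tool(q); tp=p+T@(np.array(sh)*1000); tR=T@R.from_rotvec([np.radians(tw),0,0]).as_matrix()
    f=lambda x:np.r_[(tool(x)[0]-tp)/1000,w*R.from_matrix(tR.T@tool(x)[1]).as_rotvec()]
    r=least_squares(f,np.clip(q,lo+1e-3,hi-1e-3),bounds=(lo,hi),xtol=1e-10,ftol=1e-10); return r.x
if __name__=='__main__':
    print(fit_tool().round(2))
    tests=[('up x2',(-.211,.311,.037,.064,2.657,1.461),[((-.2,0,0),0)]*2,'365->345.5,10,738.1 pitch1.352; q -.232 .231 .037 .082 2.657 1.459'),
     ('out x3',(-.072,.527,.037,-.016,2.021,1.531),[((-.07,0,-.19),0),((-.05,0,-.16),1.5)],'705.5 12.1 676.2 ; q -.092 .536 .037 .003 1.946 1.548'),
     ('up x3',(-.13,.562,.037,.02,2.47,1.499),[((-.2,0,0),0)]*3,'383.7 6.2 709.8; q -.211 .311 .037 .064 2.657 1.461')]
    for n,q,cs,exp in tests:
        print(n,'EXP',exp)
        for w in(.1,.3,.6,1):
            x=np.array(q)
            for sh,tw in cs: x=call(x,sh,tw,w)
            print(w,x.round(3),tool(x)[0].round(1))
E
python3 sim.py
```

```text
[[ 0. -1.  0.]
 [ 0.  0. -1.]
 [ 1.  0.  0.]]
up x2 EXP 365->345.5,10,738.1 pitch1.352; q -.232 .231 .037 .082 2.657 1.459
0.1 [ 0.705 -0.172  0.04  -0.723  1.979  1.535] [ 204.7    4.  1001.2]
0.3 [-0.813 -0.07   0.04   0.683  2.498  1.513] [262.8  20.5 842.1]
0.6 [-0.41   0.064  0.09   0.252  2.66   1.448] [267.   10.  775.5]
1 [-0.324  0.079  0.192  0.131  2.66   1.412] [273.4  10.3 749.6]
out x3 EXP 705.5 12.1 676.2 ; q -.092 .536 .037 .003 1.946 1.548
0.1 [-0.104  0.487  0.04   0.098  1.069  1.538] [812.4  21.2 967.3]
0.3 [-0.105  0.476  0.04   0.062  1.46   1.55 ] [776.8  15.7 846.7]
0.6 [-0.102  0.508  0.04   0.028  1.777  1.548] [735.9  10.6 732.6]
1 [-0.1    0.533  0.04   0.012  1.905  1.545] [715.1   8.5 685.7]
up x3 EXP 383.7 6.2 709.8; q -.211 .311 .037 .064 2.657 1.461
0.1 [-2.53   0.073  0.04   2.928  1.916  1.758] [ 243.8   -4.8 1020.9]
0.3 [-2.003 -0.069  0.04   2.131  2.316  1.732] [313.8  -6.6 874.9]
0.6 [-0.381  0.141  0.04   0.263  2.658  1.483] [304.1   4.4 766.3]
1 [-0.268  0.184  0.131  0.098  2.66   1.436] [323.    6.5 732.9]
```

```bash
cat > plan.py <<'E'
from sim import *
import itertools,sys
def search(q,goal,depth=6,beam=12,w=1.0,box=((330,560),(-60,260),(130,420))):
    t,a=np.radians(goal); g=np.array([np.sin(t)*np.cos(a),np.sin(t)*np.sin(a),-np.cos(t)])
    dirs=[d for d in itertools.product((-1,0,1),repeat=3) if 0<sum(map(abs,d))<3]
    B=[(9,np.array(q,float),[])]; best=B[0]
    for k in range(depth):
        N=[]
        for s,x,h in B:
            T=tool(x)[1]
            for d in dirs:
                dw=np.array(d)/np.linalg.norm(d)*.19
                y=call(x,T.T@dw,0,w); p,TT_=tool(y)
                if not all(b[0]<=v<=b[1] for v,b in zip(p,box)): continue
                N.append((np.degrees(np.arccos(np.clip(TT_[:,0]@g,-1,1))),y,h+[d]))
        N.sort(key=lambda n:n[0]); 
        seen=[];B=[]
        for n in N:
            if all(np.abs(n[1]-m).max()>.05 for m in seen): B.append(n);seen.append(n[1])
            if len(B)>=beam:break
        if B and B[0][0]<best[0]: best=B[0]
        ax=tool(best[1])[1][:,0]; print(k,round(best[0],1),best[2],tool(best[1])[0].round(0),best[1].round(2),'lean',np.degrees(np.arccos(-ax[2])).round(1),'az',np.degrees(np.arctan2(ax[1],ax[0])).round(1),flush=True)
    return best
if __name__=='__main__':
    search([-.197,.086,2.029,.158,.41,1.316],(30.5,12))
E
timeout 400 python3 plan.py
```

```text
0 9 [] [550. -10. 216.] [-0.2   0.09  2.03  0.16  0.41  1.32] lean 35.7 az -5.1
1 8.5 [(-1, 0, 0), (1, 0, -1)] [482. -53. 134.] [-0.43  0.12  2.28  0.95  0.28  0.33] lean 34.9 az -1.5
2 8.3 [(-1, 0, 0), (1, 0, -1), (-1, 1, 0)] [342.  85. 158.] [ 0.09 -0.2   2.48 -0.25  0.28  1.94] lean 34.4 az -1.7
3 8.3 [(-1, 0, 0), (1, 0, -1), (0, 1, 1), (0, 0, -1)] [489. 101. 150.] [ 0.11  0.13  2.18 -0.33  0.28  2.04] lean 32.9 az -3.1
4 7.8 [(-1, 0, 0), (1, 0, -1), (-1, 1, 0), (0, 1, 1), (0, 0, -1)] [351. 212. 130.] [ 0.64  0.08  2.33 -0.98  0.42  3.11] lean 33.6 az -1.5
5 7.5 [(-1, 0, 0), (1, 0, -1), (-1, 1, 0), (0, 1, 1), (0, 0, -1), (1, -1, 0)] [488.  80. 156.] [ 0.03  0.1   2.19 -0.12  0.28  1.75] lean 32.8 az -1.7
```

```bash
cat > it.py <<'E'
from sim import *
q0=[-.197,.086,2.029,.158,.41,1.316]
def go(q,tgt,n,w=1.0,tw=0):
    for k in range(n):
        p,T=tool(q); d=T.T@(np.array(tgt)-p); d=d/max(1,np.linalg.norm(d)/200)/1000
        q=call(q,d,tw,w)
    p,T=tool(q);ax=T[:,0]; print(tgt,n,'->',p.round(0),q.round(2),'lean',np.degrees(np.arccos(-ax[2])).round(1),'az',np.degrees(np.arctan2(ax[1],ax[0])).round(1),'yz',T[2,1].round(2)); return q
for w in(.8,1.2):
    q=go(q0,(510,-90,110),3,w);q=go(q,(510,-90,110),3,w);q=go(q,(510,-90,50),3,w); q=go(q,(510,-90,50),4,w); q=go(q,(520,-150,110),4,w);q=go(q,(625,-17,42),4,w)
    print()
    q=go(q0,(480,-200,110),4,w);q=go(q,(480,-200,110),4,w);q=go(q,(480,-250,110),4,w);q=go(q,(625,-17,42),4,w)
    print()
E
python3 it.py
```

```text
(510, -90, 110) 3 -> [509. -93. 112.] [-0.51  0.23  2.25  1.23  0.28 -0.02] lean 35.6 az -2.4 yz -0.01
(510, -90, 110) 3 -> [510. -91. 110.] [-0.5   0.24  2.25  1.25  0.28 -0.04] lean 35.6 az -1.9 yz -0.01
(510, -90, 50) 3 -> [510. -90.  50.] [-0.5   0.4   2.31  2.02  0.3  -0.84] lean 35.6 az -1.9 yz -0.01
(510, -90, 50) 4 -> [510. -90.  50.] [-0.5   0.4   2.31  2.02  0.3  -0.84] lean 35.6 az -1.9 yz -0.01
(520, -150, 110) 4 -> [ 520. -150.  110.] [-0.64  0.28  2.18  1.16  0.37 -0.05] lean 35.6 az -1.9 yz -0.01
(625, -17, 42) 4 -> [620. -19.  35.] [-0.24  0.55  2.13  2.53  0.28 -1.11] lean 40.5 az 0.3 yz -0.03

(480, -200, 110) 4 -> [ 480. -200.  110.] [-0.8   0.26  2.22  1.19  0.42 -0.22] lean 35.7 az -5.1 yz 0.01
(480, -200, 110) 4 -> [ 480. -200.  110.] [-0.8   0.26  2.22  1.19  0.42 -0.22] lean 35.7 az -5.1 yz 0.01
(480, -250, 110) 4 -> [ 480. -250.  110.] [-0.9   0.3   2.14  1.11  0.49 -0.21] lean 35.7 az -5.1 yz 0.01
(625, -17, 42) 4 -> [619. -18.  33.] [-0.21  0.56  2.14  2.73  0.28 -1.29] lean 40.8 az -2.6 yz -0.01

(510, -90, 110) 3 -> [507. -98. 116.] [-0.51  0.22  2.24  1.
[... 275 characters left out ...]
0.  50.] [-0.49  0.4   2.31  2.04  0.29 -0.85] lean 35.6 az -2.3 yz -0.01
(520, -150, 110) 4 -> [ 520. -150.  110.] [-0.63  0.28  2.18  1.16  0.36 -0.05] lean 35.6 az -2.3 yz -0.01
(625, -17, 42) 4 -> [637. -30.  71.] [-0.25  0.48  1.91  0.62  0.28  0.8 ] lean 31.0 az 3.7 yz -0.05

(480, -200, 110) 4 -> [ 480. -200.  110.] [-0.8   0.26  2.22  1.19  0.42 -0.22] lean 35.7 az -5.1 yz 0.01
(480, -200, 110) 4 -> [ 480. -200.  110.] [-0.8   0.26  2.22  1.19  0.42 -0.22] lean 35.7 az -5.1 yz 0.01
(480, -250, 110) 4 -> [ 480. -250.  110.] [-0.9   0.3   2.14  1.11  0.49 -0.21] lean 35.7 az -5.1 yz 0.01
(625, -17, 42) 4 -> [610. -20.  20.] [-0.21  0.58  2.15  2.8   0.28 -1.36] lean 39.4 az -3.7 yz 0.0
```

```bash
cat > it2.py <<'E'
from sim import *
def info(q):
    p,T=tool(q);ax=T[:,0]; return p.round(0),q.round(2),'lean',np.degrees(np.arccos(-ax[2])).round(1),'az',np.degrees(np.arctan2(ax[1],ax[0])).round(1),'jawaz',np.degrees(np.arctan2(T[1,1],T[0,1])).round(0)
q=np.array([-.197,.086,2.029,.158,.41,1.316])
p0,T0=tool(q)
tw=0
for tgt in((500,120,380),(400,300,500),(230,420,600),(30,480,650),(-130,500,650),(-250,500,650)):
    p,T=tool(q); d=T.T@(np.array(tgt)-p)/1000; t=-18 
    q=call(q,d,t,1.);print(np.round(d,3),*info(q))
u=np.array([np.cos(2.09),np.sin(2.09),0])
for k in range(5):
    p,T=tool(q); dw=.15*u+[0,0,.13]; d=T.T@dw; q=call(q,d,0,1.); print(np.round(d,3),*info(q))
E
python3 it2.py
```

```text
[-0.169 -0.124 -0.049] [500. 120. 380.] [ 0.2  -0.1   1.74 -0.21  0.91  1.6 ] lean 35.7 az -5.1 jawaz -79.0
[-0.165 -0.169 -0.034] [400. 300. 500.] [ 0.8  -0.02  1.35 -0.48  1.41  1.79] lean 35.7 az -5.1 jawaz -63.0
[-0.186 -0.136  0.007] [230. 420. 600.] [ 1.32  0.16  0.88 -0.66  1.91  1.73] lean 35.7 az -5.1 jawaz -46.0
[-0.16  -0.136  0.043] [ 30. 480. 650.] [ 1.75  0.48  0.25 -0.93  2.36  1.43] lean 35.7 az -5.1 jawaz -25.0
[-0.094 -0.127  0.032] [-115.  479.  614.] [ 2.    0.62  0.11 -1.    2.49  1.27] lean 35.6 az -4.3 jawaz -4.0
[-0.109 -0.09  -0.012] [-212.  458.  583.] [ 2.16  0.7   0.04 -1.    2.56  1.09] lean 35.2 az -2.8 jawaz 18.0
[-0.153  0.046 -0.118] [-201.  485.  578.] [ 2.14  0.71  0.04 -0.98  2.51  1.09] lean 35.4 az 0.7 jawaz 18.0
[-0.148  0.048 -0.123] [-193.  510.  575.] [ 2.12  0.71  0.04 -0.96  2.45  1.09] lean 35.6 az 4.4 jawaz 18.0
[-0.143  0.05  -0.128] [-186.  533.  572.] [ 2.1   0.72  0.04 -0.94  2.4   1.1 ] lean 36.1 az 8.3 jawaz 19.0
[-0.137  0.052 -0.134] [-180.  556.  571.] [ 2.09  0.73  0.04 -0.93  2.35  1.1 ] lean 36.7 az 12.4 jawaz 19.0
[-0.131  0.054 -0.139] [-176.  577.  572.] [ 2.08  0.73  0.04 -0.91  2.29  1.1 ] lean 37.5 az 16.5 jawaz 19.0
```

```bash
cat > it3.py <<'E'
from it import go
from it2 import info
from sim import *
import sys
q=np.array([-.197,.086,2.029,.158,.41,1.316])
for y in(20,60,100,140):
  for w in(1.,1.2):
    print('y',y,'w',w)
    x=go(q,(520,y,200),2,w)
    for k in range(6):
        p,T=tool(x); d=T.T@np.array([-.08,0,-.16]); x=call(x,d,0,w); print('  ',*info(x))
E
sed -i 's/^for w in(.8,1.2):/for w in():/' it.py; python3 it3.py | grep -v '^\['
```

```text
y 20 w 1.0
(520, 20, 200) 2 -> [520.  20. 200.] [-0.12  0.06  2.11  0.05  0.35  1.47] lean 35.7 az -5.1 yz 0.01
   [440.  20.  40.] [-0.16  0.37  2.52  3.02  0.37 -1.54] lean 35.7 az -5.1 jawaz -94.0
   [ 379.   24. -128.] [-0.19  1.28  2.7   3.09  1.46 -1.67] lean 35.5 az -5.3 jawaz -94.0
   [ 299.   24. -288.] [-0.36  1.99  2.53  2.97  1.97 -1.88] lean 35.5 az -5.3 jawaz -94.0
   [ 253.   88. -424.] [ 0.44  2.02  2.17  3.46  1.58 -1.14] lean 34.8 az -7.6 jawaz -95.0
   [ 164.  152. -530.] [ 1.29  2.02  1.84  3.9   0.96 -0.73] lean 34.6 az -9.7 jawaz -96.0
   [  99.  190. -587.] [ 1.59  2.02  1.65  4.14  0.68 -0.74] lean 32.5 az -9.9 jawaz -96.0
y 20 w 1.2
(520, 20, 200) 2 -> [520.  20. 200.] [-0.12  0.06  2.11  0.05  0.35  1.47] lean 35.7 az -5.1 yz 0.01
   [440.  20.  40.] [-0.16  0.37  2.52  3.02  0.37 -1.54] lean 35.7 az -5.1 jawaz -94.0
   [ 379.   24. -128.] [-0.19  1.28  2.7   3.08  1.46 -1.67] lean 35.6 az -5.3 jawaz -94.0
   [ 299.   24. -288.] [-0.36  1.99  2.53  2.97  1.97 -1.89] lean 35.6 az -5.3 jawaz -94.0
   [ 254.   90. -423.] [ 0.44  2.02  2.17  3.45  1.59 -1.14] le
[... 3358 characters left out ...]
33  2.45 -0.83  0.28  3.11] lean 15.0 az -11.3 jawaz -93.0
y 140 w 1.2
(520, 140, 200) 2 -> [520. 140. 200.] [ 0.24  0.12  2.04 -0.48  0.42  2.26] lean 35.7 az -5.1 yz 0.01
   [452. 152. 121.] [ 0.33  0.18  2.25 -1.    0.28  2.88] lean 34.1 az -5.6 jawaz -94.0
   [394. 153. 103.] [ 0.38  0.14  2.35 -1.    0.28  2.94] lean 31.2 az -5.1 jawaz -94.0
   [327. 157.  90.] [ 0.48  0.1   2.44 -1.    0.31  3.04] lean 28.6 az -5.0 jawaz -94.0
   [260. 145.  78.] [ 0.55  0.03  2.56 -1.    0.32  3.11] lean 26.3 az -4.7 jawaz -94.0
   [195. 113.  66.] [ 0.54 -0.07  2.7  -1.    0.28  3.11] lean 24.5 az -3.7 jawaz -93.0
   [157. 118.  65.] [ 0.73 -0.1   2.7  -0.83  0.38  3.11] lean 22.6 az -3.9 jawaz -93.0
```

```bash
cat > it4.py <<'E'
from sim import *
from it import go
from it2 import info
print('-----')
w=1.1
q=np.array([-.197,.086,2.029,.158,.41,1.316])
x=go(q,(520,140,200),1,w)
for k in range(2):
    p,T=tool(x); d=T.T@np.array([-.08,0,-.16]); x=call(x,d,0,w); print('  ',*info(x))
for tgt in((400,210,270),(330,330,420),(230,450,550),(90,520,610)):
    p,T=tool(x); d=T.T@(np.array(tgt)-p)/1000
    x=call(x,d,-15,w);print(np.round(d,3),np.linalg.norm(d).round(2),*info(x))
u=np.array([np.cos(1.6),np.sin(1.6),0])
for k in range(5):
    p,T=tool(x); dw=.15*u+[0,0,.12]; d=T.T@dw; x=call(x,d,0,w); print(np.round(d,3),*info(x))
E
python3 it4.py | sed -n '/-----/,$p'
```

```text
-----
(520, 140, 200) 1 -> [520. 140. 200.] [ 0.24  0.12  2.04 -0.48  0.42  2.26] lean 35.7 az -5.1 yz 0.01
   [452. 153. 118.] [ 0.33  0.19  2.25 -1.    0.28  2.89] lean 33.8 az -5.7 jawaz -94.0
   [395. 157.  97.] [ 0.38  0.17  2.34 -1.    0.28  2.95] lean 30.5 az -5.3 jawaz -94.0
[-0.149 -0.051 -0.089] 0.18 [400. 210. 270.] [ 0.54 -0.06  1.96 -0.41  0.85  2.13] lean 30.5 az -5.3 jawaz -81.0
[-0.17  -0.107 -0.038] 0.2 [330. 330. 420.] [ 0.94 -0.02  1.51 -0.46  1.38  2.08] lean 30.5 az -5.3 jawaz -68.0
[-0.168 -0.109 -0.032] 0.2 [230. 450. 550.] [ 1.28  0.2   0.92 -0.55  1.86  1.93] lean 30.5 az -5.3 jawaz -53.0
[-0.126 -0.108  0.025] 0.17 [ 90. 520. 610.] [ 1.58  0.47  0.34 -0.71  2.26  1.69] lean 30.5 az -5.3 jawaz -38.0
[-0.113 -0.032 -0.152] [ 99. 567. 608.] [ 1.57  0.63  0.04 -0.78  2.32  1.56] lean 31.2 az -2.1 jawaz -38.0
[-0.108 -0.032 -0.156] [109. 597. 595.] [ 1.56  0.66  0.04 -0.76  2.26  1.59] lean 32.1 az 1.6 jawaz -37.0
[-0.102 -0.032 -0.16 ] [118. 625. 585.] [ 1.55  0.68  0.04 -0.74  2.2   1.61] lean 33.2 az 5.4 jawaz -37.0
[-0.095 -0.033 -0.164] [127. 650. 577.] [ 1.55  0.7   0.04 -0.72  2.14  1.62] lean 34.4 az 9.0 jawaz -37.0
[-0.088 -0.034 -0.167] [134. 673. 572.] [ 1.54  0.72  0.04 -0.71  2.08  1.63] lean 35.7 az 12.6 jawaz -37.0
```

```bash
cat > it5.py <<'E'
from sim import *
from it import go
from it2 import info
print('-----')
w=1.1
x=np.array([-.197,.086,2.029,.158,.41,1.316])
for tgt in((500,130,330),(400,290,440),(260,420,540),(110,520,600)):
    p,T=tool(x); d=T.T@(np.array(tgt)-p)/1000
    x=call(x,d,-5,w);print(np.round(d,3),np.linalg.norm(d).round(2),*info(x))
u=np.array([np.cos(1.75),np.sin(1.75),0])
for k in range(5):
    p,T=tool(x); dw=.15*u+[0,0,.12]; d=T.T@dw; x=call(x,d,0,w); print(np.round(d,3),*info(x))
for tgt in((220,500,500),(340,400,400),(430,280,300),(500,200,220)):
    p,T=tool(x); d=T.T@(np.array(tgt)-p)/1000
    x=call(x,d,0,w);print(np.round(d,3),np.linalg.norm(d).round(2),*info(x))
for k in range(4):
    p,T=tool(x); d=T.T@np.array([-.08,0,-.16]); x=call(x,d,0,w); print('  ',d.round(3),*info(x))
E
python3 it5.py | sed -n '/-----/,$p'
```

```text
-----
[-0.129 -0.135 -0.019] 0.19 [500. 130. 330.] [ 0.23 -0.07  1.84 -0.26  0.78  1.91] lean 35.7 az -5.1 jawaz -90.0
[-0.156 -0.153  0.012] 0.22 [400. 290. 440.] [ 0.78 -0.04  1.53 -0.49  1.26  2.3 ] lean 35.7 az -5.1 jawaz -86.0
[-0.169 -0.127  0.04 ] 0.22 [260. 420. 540.] [ 1.26  0.13  1.08 -0.62  1.73  2.47] lean 35.7 az -5.1 jawaz -82.0
[-0.141 -0.109  0.066] 0.19 [110. 520. 600.] [ 1.59  0.42  0.5  -0.76  2.14  2.43] lean 35.7 az -5.1 jawaz -78.0
[-0.121 -0.121 -0.088] [100. 574. 613.] [ 1.61  0.65  0.04 -0.9   2.28  2.23] lean 36.5 az -2.6 jawaz -77.0
[-0.116 -0.123 -0.09 ] [ 95. 600. 602.] [ 1.63  0.68  0.04 -0.88  2.23  2.27] lean 37.4 az 0.7 jawaz -76.0
[-0.11  -0.127 -0.093] [ 93. 625. 593.] [ 1.64  0.7   0.04 -0.87  2.19  2.3 ] lean 38.5 az 4.0 jawaz -75.0
[-0.104 -0.13  -0.096] [ 91. 647. 587.] [ 1.65  0.72  0.04 -0.86  2.14  2.32] lean 39.6 az 7.3 jawaz -74.0
[-0.097 -0.133 -0.099] [ 90. 668. 583.] [ 1.65  0.73  0.04 -0.85  2.09  2.34] lean 40.9 az 10.5 jawaz -73.0
[0.126 0.19  0.01 ] 0.23 [220. 500. 500.] [ 1.4   0.14  1.22 -0.66  1.5   2.58] lean 40.9 az 10.5 jawaz -73.0
[0.141 0.12  0.009] 0.19 [340. 400. 400.] [ 1.04 -0.01  1.65 -0.6   1.07  2.45] lean 40.9 az 10.5 jawaz -73.0
[0.119 0.13  0.036] 0.18 [430. 280. 300.] [ 0.61 -0.06  1.98 -0.48  0.61  2.15] lean 40.9 az 10.5 jawaz -73.0
[0.096 0.089 0.025] 0.13 [500. 201. 223.] [ 0.28  0.05  2.11 -0.23  0.28  1.7 ] lean 40.8 az 10.5 jawaz -73.0
   [ 0.07 -0.04  0.16] [408. 236. 164.] [ 0.53  0.07  2.28 -1.    0.28  2.67] lean 38.7 az 8.5 jawaz -73.0
   [ 0.075 -0.041  0.157] [340. 219. 141.] [ 0.58  0.    2.4  -1.    0.28  2.72] lean 35.6 az 9.6 jawaz -73.0
   [ 0.084 -0.04   0.153] [265. 190. 119.] [ 0.63 -0.09  2.55 -1.    0.28  2.78] lean 33.0 az 10.9 jawaz -72.0
   [ 0.091 -0.038  0.149] [191. 152.  97.] [ 0.68 -0.21  2.7  -1.    0.28  2.83] lean 31.0 az 12.3 jawaz -71.0
```

The fitted kinematics (0.5 mm residual) show why. The present lean (36°, azimuth −5°) hits joint 5's limit at the pinion. About 30° lean at azimuth about +10° reaches everything, so I'll steer the orientation there with boundary pushes in free space.

Call:
{"name": "step_arm", "arguments": {"targets": [[[-0.002,-0.03,0.008,0],[-0.005,-0.06,0.016,0],[-0.007,-0.09,0.025,0],[-0.01,-0.12,0.033,0],[-0.012,-0.148,0.041,0]]]}}

```text
time: 13.12
tool_pos: [515.4, 137.4, 193.7]
tcp_rot: [3.123, 0.96, -0.088]
contact_force: [0.8, -0.9, 0.1]
grip_width: 91.6
```

Call:
{"name": "step_arm", "arguments": {"targets": [[[0.016,0,0.032,0],[0.033,0,0.064,0],[0.05,0,0.096,0],[0.066,0,0.128,0],[0.083,0,0.158,0]]]}}

```text
time: 13.53
tool_pos: [424.5, 207.7, 89.6]
tcp_rot: [-3.004, 1.034, -0.016]
contact_force: [2.5, -1.1, 0.6]
grip_width: 91.8
```

Call:
{"name": "step_arm", "arguments": {"targets": [[[0.016,0,0.032,0],[0.033,0,0.064,0],[0.05,0,0.096,0],[0.066,0,0.128,0],[0.083,0,0.158,0]]]}}

```text
time: 13.95
tool_pos: [395.9, 201.4, 73.7]
tcp_rot: [-3.048, 1.075, -0.039]
contact_force: [-0.4, 0.7, -0.4]
grip_width: 92.0
```

```bash
python3 -c "
from h import *
st()"
```

```text
t 13.95 tcp [395.9 201.4  73.7] q [ 0.478  0.258  2.287 -0.996  0.284  3.106] F [-0.4  0.7 -0.4] w 92.0
[[ 0.475 -0.121 -0.872]
 [-0.018 -0.992  0.128]
 [-0.88  -0.045 -0.473]]
```

Call:
{"name": "step_arm", "arguments": {"targets": [[[-0.03,-0.008,-0.017,-1],[-0.06,-0.016,-0.034,-2],[-0.09,-0.024,-0.05,-3],[-0.12,-0.032,-0.067,-4],[-0.153,-0.038,-0.083,-5]]]}}

```text
time: 14.37
tool_pos: [400.1, 230.2, 246.7]
tcp_rot: [-3.131, 1.075, -0.036]
contact_force: [1.8, 1.1, -0.1]
grip_width: 91.6
```

Call:
{"name": "step_arm", "arguments": {"targets": [[[-0.03,-0.024,-0.004,-1],[-0.06,-0.048,-0.008,-2],[-0.09,-0.072,-0.013,-3],[-0.12,-0.096,-0.018,-4],[-0.158,-0.118,-0.022,-5]]]}}

```text
time: 14.78
tool_pos: [350.1, 348.4, 396.7]
tcp_rot: [3.067, 1.074, -0.037]
contact_force: [1.2, 0.6, -0.7]
grip_width: 91.9
```

Call:
{"name": "step_arm", "arguments": {"targets": [[[-0.03,-0.02,0.007,-1],[-0.06,-0.04,0.014,-2],[-0.09,-0.06,0.02,-3],[-0.12,-0.08,0.028,-4],[-0.159,-0.099,0.035,-5]]]}}

```text
time: 15.2
tool_pos: [241.6, 447.1, 515.7]
tcp_rot: [2.979, 1.075, -0.041]
contact_force: [1.7, 1.0, -0.9]
grip_width: 92.1
```

Call:
{"name": "step_arm", "arguments": {"targets": [[[-0.027,-0.02,0.013,0],[-0.054,-0.04,0.026,0],[-0.08,-0.06,0.039,0],[-0.107,-0.08,0.052,0],[-0.134,-0.097,0.064,0]]]}}

```text
time: 15.62
tool_pos: [112.5, 536.5, 596.8]
tcp_rot: [2.983, 1.075, -0.039]
contact_force: [1.6, 1.7, 1.5]
grip_width: 91.8
```

```bash
cat > pl.py <<'E'
from h import *
from sim import call,tool
from it2 import info
import sys
o=st(); x=o['joint_positions'].copy(); print(info(x))
az=float(sys.argv[1]);up=float(sys.argv[2])
for k in range(5):
    p,T=tool(x); d=T.T@np.array([.15*np.cos(az),.15*np.sin(az),up]); x=call(x,d,0,1.1); print(d.round(3),*info(x))
E
sed -i '/^p0,T0/,$d' it2.py; python3 pl.py 1.6 .12
```

```text
t 15.62 tcp [112.5 536.5 596.8] q [ 1.52   0.464  0.372 -0.627  2.196  2.569] F [1.6 1.7 1.5] w 91.8
[[ 0.475  0.1   -0.874]
 [-0.019 -0.992 -0.123]
 [-0.88   0.075 -0.47 ]]
(array([113., 536., 597.]), array([ 1.52,  0.46,  0.37, -0.63,  2.2 ,  2.57]), 'lean', np.float64(28.4), 'az', np.float64(-2.2), 'jawaz', np.float64(-84.0))
[-0.11  -0.14  -0.071] [117. 584. 598.] [ 1.52  0.64  0.04 -0.7   2.29  2.45] lean 29.2 az 1.2 jawaz -84.0
[-0.105 -0.143 -0.073] [122. 613. 586.] [ 1.52  0.67  0.04 -0.68  2.23  2.48] lean 30.2 az 5.2 jawaz -83.0
[-0.099 -0.146 -0.075] [127. 640. 577.] [ 1.52  0.69  0.04 -0.67  2.17  2.5 ] lean 31.4 az 9.1 jawaz -82.0
[-0.092 -0.15  -0.077] [132. 665. 569.] [ 1.52  0.71  0.04 -0.65  2.12  2.51] lean 32.7 az 13.0 jawaz -80.0
[-0.085 -0.153 -0.079] [137. 688. 565.] [ 1.52  0.72  0.04 -0.64  2.06  2.52] lean 34.1 az 16.7 jawaz -79.0
```

Call:
{"name": "step_arm", "arguments": {"targets": [[[-0.022,-0.028,-0.014,0],[-0.044,-0.056,-0.028,0],[-0.066,-0.084,-0.042,0],[-0.088,-0.112,-0.056,0],[-0.11,-0.14,-0.071,0]]]}}

```text
time: 16.03
tool_pos: [116.8, 576.3, 604.0]
tcp_rot: [3.037, 1.064, 0.016]
contact_force: [0.2, -0.7, -0.2]
grip_width: 91.5
```

Call:
{"name": "step_arm", "arguments": {"targets": [[[-0.021,-0.028,-0.014,0],[-0.042,-0.057,-0.028,0],[-0.063,-0.086,-0.042,0],[-0.084,-0.114,-0.056,0],[-0.105,-0.143,-0.073,0]]]}}

```text
time: 16.45
tool_pos: [121.2, 598.6, 594.5]
tcp_rot: [3.083, 1.051, 0.068]
contact_force: [-0.2, 0.3, -0.0]
grip_width: 91.7
```

Call:
{"name": "step_arm", "arguments": {"targets": [[[-0.02,-0.029,-0.015,0],[-0.04,-0.058,-0.03,0],[-0.06,-0.087,-0.045,0],[-0.08,-0.116,-0.06,0],[-0.099,-0.146,-0.075,0]]]}}

```text
time: 16.87
tool_pos: [126.8, 619.7, 585.9]
tcp_rot: [3.126, 1.038, 0.118]
contact_force: [0.1, -0.0, -0.3]
grip_width: 91.9
```

```bash
python3 pl.py 1.6 .12
```

```text
t 16.87 tcp [126.8 619.7 585.9] q [ 1.517  0.67   0.036 -0.675  2.213  2.48 ] F [ 0.1 -0.  -0.3] w 91.9
[[ 0.505  0.131 -0.853]
 [ 0.06  -0.991 -0.117]
 [-0.861  0.008 -0.508]]
(array([127., 620., 586.]), array([ 1.52,  0.67,  0.04, -0.68,  2.21,  2.48]), 'lean', np.float64(30.5), 'az', np.float64(6.7), 'jawaz', np.float64(-82.0))
[-0.097 -0.148 -0.075] [131. 646. 577.] [ 1.52  0.69  0.04 -0.66  2.15  2.5 ] lean 31.8 az 10.6 jawaz -81.0
[-0.09  -0.152 -0.077] [136. 671. 570.] [ 1.52  0.71  0.04 -0.65  2.1   2.52] lean 33.1 az 14.4 jawaz -80.0
[-0.082 -0.155 -0.078] [140. 694. 566.] [ 1.52  0.72  0.04 -0.64  2.04  2.53] lean 34.6 az 18.0 jawaz -79.0
[-0.075 -0.158 -0.08 ] [144. 715. 563.] [ 1.52  0.74  0.04 -0.63  1.99  2.54] lean 36.2 az 21.5 jawaz -78.0
[-0.067 -0.161 -0.082] [148. 736. 562.] [ 1.52  0.75  0.04 -0.62  1.93  2.55] lean 38.0 az 24.8 jawaz -76.0
```

```bash
cat > sc2.py <<'E'
from fk import *
T=dict(pin=(615,-18.7,56),pinup=(615,-18.7,100),cov0=(502,-89.5,55),covE=(611,-16.5,55),tray=(490,365,52),tray2=(500,340,52),trayhi=(490,365,110))
for lean,az in((30.5,6.7),(31,8.2),(31.5,9.7),(32.5,12.5),(30,10),(29,10)):
        t,a=np.radians([lean,az]);ax=np.array([np.sin(t)*np.cos(a),np.sin(t)*np.sin(a),-np.cos(t)])
        out=[]
        for n,g in T.items():
            b=(9,0,0)
            for j4 in(-.8,-.4,.4,.8,1.3):
                q,f=ik(np.array(g)+19*ax,ax,[np.arctan2(g[1],g[0])-.1,.5,1.9,j4,.5,1.3])
                r=np.abs(f[:6]).max(); b=min(b,(r.round(2),q[3].round(2),q[4].round(2)))
            out.append(n+' %g %g %g'%b)
        print(lean,az,out)
E
python3 sc2.py
```

```text
30.5 6.7 ['pin 0.65 0.8 0.28', 'pinup 0 0.61 0.33', 'cov0 0 1.37 0.31', 'covE 0.77 0.81 0.28', 'tray 0 -0.91 0.33', 'tray2 0 -0.92 0.3', 'trayhi 0 -0.65 0.44']
31 8.2 ['pin 0.53 0.9 0.28', 'pinup 0 0.67 0.33', 'cov0 0 1.39 0.34', 'covE 0.66 0.91 0.28', 'tray 0 -0.95 0.31', 'tray2 0.16 -0.96 0.28', 'trayhi 0 -0.66 0.41']
31.5 9.7 ['pin 0.32 1 0.28', 'pinup 0 0.74 0.34', 'cov0 0 1.4 0.36', 'covE 0.45 1.01 0.28', 'tray 0 -0.99 0.29', 'tray2 0.68 -0.96 0.28', 'trayhi 0 -0.68 0.39']
32.5 12.5 ['pin 0 1.13 0.3', 'pinup 0 0.85 0.36', 'cov0 0 1.41 0.4', 'covE 0 1.16 0.29', 'tray 0.84 -1 0.28', 'tray2 1.69 -0.96 0.28', 'trayhi 0 -0.71 0.34']
30 10 ['pin 0 0.87 0.28', 'pinup 0 0.64 0.37', 'cov0 0 1.27 0.35', 'covE 0.04 0.89 0.28', 'tray 0 -0.85 0.3', 'tray2 0.36 -0.82 0.28', 'trayhi 0 -0.59 0.41']
29 10 ['pin 0 0.78 0.3', 'pinup 0 0.58 0.39', 'cov0 0 1.18 0.35', 'covE 0 0.79 0.29', 'tray 0 -0.76 0.31', 'tray2 0.08 -0.75 0.28', 'trayhi 0 -0.53 0.43']
```

Call:
{"name": "step_arm", "arguments": {"targets": [[[0.027,0.026,-0.004,0],[0.054,0.053,-0.008,0],[0.082,0.079,-0.012,0],[0.109,0.106,-0.016,0],[0.136,0.132,-0.02,0]]]}}

```text
time: 17.28
tool_pos: [204.7, 530.5, 507.6]
tcp_rot: [3.13, 1.038, 0.122]
contact_force: [0.9, 0.4, 0.5]
grip_width: 91.7
```

Call:
{"name": "step_arm", "arguments": {"targets": [[[0.029,0.029,-0.009,0],[0.058,0.058,-0.018,0],[0.086,0.087,-0.027,0],[0.115,0.116,-0.036,0],[0.144,0.145,-0.045,0]]]}}

```text
time: 17.7
tool_pos: [334.5, 400.7, 407.8]
tcp_rot: [3.133, 1.037, 0.125]
contact_force: [0.6, 0.8, 0.2]
grip_width: 92.3
```

Call:
{"name": "step_arm", "arguments": {"targets": [[[0.023,0.03,-0.007,0],[0.046,0.061,-0.015,0],[0.07,0.091,-0.022,0],[0.093,0.122,-0.03,0],[0.116,0.152,-0.037,0]]]}}

```text
time: 18.12
tool_pos: [445.7, 260.1, 327.4]
tcp_rot: [3.134, 1.035, 0.125]
contact_force: [0.4, 0.2, -0.3]
grip_width: 91.8
```

Call:
{"name": "step_arm", "arguments": {"targets": [[[0.019,0.029,0,0],[0.038,0.059,0,0],[0.058,0.088,0,0],[0.077,0.118,0,0],[0.096,0.147,0,0]]]}}

```text
time: 18.53
tool_pos: [514.4, 118.8, 245.4]
tcp_rot: [3.133, 1.033, 0.124]
contact_force: [0.5, 1.8, 0.1]
grip_width: 91.9
```

Call:
{"name": "step_arm", "arguments": {"targets": [[[0.009,0.023,0.006,0],[0.019,0.046,0.012,0],[0.028,0.07,0.018,0],[0.038,0.093,0.024,0],[0.047,0.116,0.03,0]]]}}

```text
time: 18.95
tool_pos: [528.3, 1.7, 190.1]
tcp_rot: [3.132, 1.032, 0.122]
contact_force: [0.1, 1.2, 1.0]
grip_width: 91.9
```

```bash
cat > gp.py <<'E'
from h import *
import sys
# grasp point target -> rel shift
g=np.array(eval(sys.argv[1]),float); back=float(sys.argv[2]) if len(sys.argv)>2 else 0
o=st(); T=Rt(o); ax=T[:,0]
print('lean',np.degrees(np.arccos(-ax[2])).round(1),'az',np.degrees(np.arctan2(ax[1],ax[0])).round(1),'jawz',T[2,1].round(3))
print('grasp at',(o['tool_pos']-19*ax).round(1),'rel(mm)',rel(g+19*ax-back*ax,o).round(1))
E
python3 gp.py 615.3,-18.6,56
```

```text
t 18.95 tcp [528.3   1.7 190.1] q [-0.271  0.107  2.037  0.4    0.529  0.869] F [0.1 1.2 1. ] w 91.9
[[ 0.509  0.13  -0.851]
 [ 0.063 -0.991 -0.114]
 [-0.858  0.005 -0.513]]
lean 30.9 az 7.0 jawz 0.005
grasp at [5.186e+02 5.000e-01 2.064e+02] rel(mm) [177.1  30.8  -2.9]
```

Call:
{"name": "step_arm", "arguments": {"targets": [[[0.02,0.008,0,0],[0.04,0.016,-0.001,0],[0.06,0.024,-0.002,0],[0.08,0.031,-0.003,0],[0.1,0.031,-0.003,0]]]}}

```text
time: 19.37
tool_pos: [587.3, -24.1, 105.7]
tcp_rot: [3.129, 1.031, 0.118]
contact_force: [1.0, 0.2, 0.2]
grip_width: 91.7
```

```bash
python3 gp.py 615.3,-18.6,56
```

```text
t 19.37 tcp [587.3 -24.1 105.7] q [-0.292  0.351  2.006  0.646  0.348  0.585] F [1.  0.2 0.2] w 91.7
[[ 0.511  0.128 -0.85 ]
 [ 0.061 -0.992 -0.113]
 [-0.858  0.006 -0.514]]
lean 30.9 az 6.8 jawz 0.006
grasp at [577.6 -25.3 122. ] rel(mm) [76.2 -2.2  1.2]
```

Call:
{"name": "step_arm", "arguments": {"targets": [[[0.014,0,0,0],[0.028,-0.001,0,0],[0.042,-0.002,0.001,0],[0.056,-0.002,0.001,0],[0.066,-0.002,0.001,0]]]}}

```text
time: 19.78
tool_pos: [622.7, -21.6, 53.5]
tcp_rot: [-3.134, 1.039, 0.141]
contact_force: [0.2, -0.6, 1.8]
grip_width: 91.8
```

```bash
python3 gp.py 615.3,-18.6,56
```

```text
t 19.78 tcp [622.7 -21.6  53.5] q [-0.27   0.497  1.952  0.812  0.283  0.427] F [ 0.2 -0.6  1.8] w 91.8
[[ 0.502  0.134 -0.854]
 [ 0.071 -0.991 -0.113]
 [-0.862 -0.004 -0.507]]
lean 30.5 az 8.1 jawz -0.004
grasp at [613.2 -22.9  69.9] rel(mm) [13.4 -3.9  4.7]
```

Call:
{"name": "step_arm", "arguments": {"targets": [[[0.005,-0.001,0.002,0],[0.01,-0.002,0.004,0],[0.013,-0.004,0.005,0],[0.015,-0.004,0.006,0],[0.015,-0.004,0.006,0]]]}}

```text
time: 20.2
tool_pos: [626.3, -20.0, 42.4]
tcp_rot: [-3.116, 1.045, 0.161]
contact_force: [-0.2, -0.2, -0.7]
grip_width: 92.0
```

Call:
{"name": "step_arm", "arguments": {"targets": [[[0.002,0,0.002,0],[0.004,-0.001,0.003,0],[0.004,-0.001,0.003,0],[0.004,-0.001,0.003,0],[0.004,-0.001,0.003,0]]]}}

```text
time: 20.62
tool_pos: [626.1, -19.9, 39.1]
tcp_rot: [-3.111, 1.046, 0.168]
contact_force: [0.2, -0.0, 0.2]
grip_width: 91.9
```

```bash
python3 gp.py 615.3,-18.6,56;  python3 -c "
from h import *
cap('wrist','w3.png')"
```

```text
t 20.62 tcp [626.1 -19.9  39.1] q [-0.271  0.53   1.943  0.868  0.283  0.367] F [ 0.2 -0.   0.2] w 91.9
[[ 0.494  0.141 -0.858]
 [ 0.084 -0.99  -0.114]
 [-0.866 -0.015 -0.501]]
lean 30.1 az 9.6 jawz -0.015
grasp at [616.7 -21.5  55.5] rel(mm) [-0.9 -3.1  0.7]
```

View pics/w3.png

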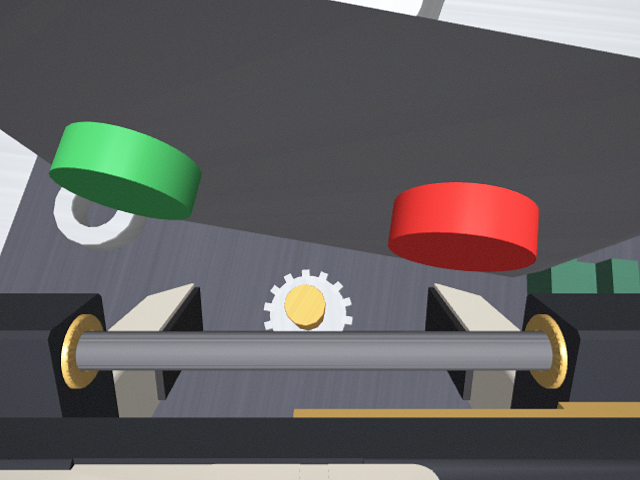

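Wrist view: the shaft's top at (305,307) stands between the pads (fingers about 200 and 430), roughly 3 mm left of centre. I'll correct that and grip.

Call:
{"name": "step_arm", "arguments": {"targets": [[[0,-0.002,0,0],[0,-0.003,0,0],[0,-0.003,0,0],[0,-0.003,0,0],[0,-0.003,0,0]]]}}

```text
time: 21.08
tool_pos: [625.9, -17.2, 39.7]
tcp_rot: [-3.109, 1.047, 0.17]
contact_force: [0.1, -0.5, -0.1]
grip_width: 91.9
```

Call:
{"name": "step_arm", "arguments": {"targets": [[[0,0,0,0],[0,0,0,0],[0,0,0,0],[0,0,0,0],[0,0,0,0]]], "jaw": 1}}

```text
time: 21.5
tool_pos: [625.9, -17.3, 39.7]
tcp_rot: [-3.109, 1.047, 0.17]
contact_force: [0.9, 0.6, 0.8]
grip_width: 63.1
```

Call:
{"name": "step_arm", "arguments": {"targets": [[[0,0,0,0],[0,0,0,0],[0,0,0,0],[0,0,0,0],[0,0,0,0]]], "jaw": 1}}

```text
time: 21.92
tool_pos: [625.9, -17.3, 39.7]
tcp_rot: [-3.109, 1.047, 0.17]
contact_force: [-0.9, 0.1, -1.1]
grip_width: 29.9
```

```bash
python3 gp.py 616,-19,110
```

```text
t 21.92 tcp [625.9 -17.3  39.7] q [-0.267  0.529  1.943  0.861  0.283  0.379] F [-0.9  0.1 -1.1] w 29.9
[[ 0.493  0.141 -0.858]
 [ 0.085 -0.99  -0.114]
 [-0.866 -0.016 -0.5  ]]
lean 30.0 az 9.8 jawz -0.016
grasp at [616.6 -18.9  56.2] rel(mm) [-46.9  -0.9 -26.4]
```

Call:
{"name": "step_arm", "arguments": {"targets": [[[0,0,0,0],[0,0,0,0],[0,0,0,0],[0,0,0,0],[0,0,0,0]]]}}

```text
time: 22.33
tool_pos: [625.9, -17.2, 39.7]
tcp_rot: [-3.109, 1.047, 0.171]
contact_force: [0.7, 1.0, -0.2]
grip_width: 14.7
```

Call:
{"name": "step_arm", "arguments": {"targets": [[[-0.01,0,0,0],[-0.025,0,0,0],[-0.04,0,0,0],[-0.06,0,0,0],[-0.08,0,0,0]]]}}

```text
time: 22.75
tool_pos: [585.4, -23.9, 108.8]
tcp_rot: [-3.107, 1.049, 0.172]
contact_force: [0.2, -0.1, -1.8]
grip_width: 14.8
```

```bash
python3 gp.py 490,362,130
```

```text
t 22.75 tcp [585.4 -23.9 108.8] q [-0.308  0.348  1.985  0.621  0.406  0.6  ] F [ 0.2 -0.1 -1.8] w 14.8
[[ 0.491  0.142 -0.859]
 [ 0.085 -0.99  -0.114]
 [-0.867 -0.017 -0.498]]
lean 29.9 az 9.8 jawz -0.017
grasp at [576.1 -25.5 125.3] rel(mm) [ -13.3 -395.8   27.4]
```

Call:
{"name": "step_arm", "arguments": {"targets": [[[-0.015,-0.03,-0.006,0],[-0.03,-0.065,-0.012,0],[-0.04,-0.1,-0.016,0],[-0.05,-0.14,-0.018,0],[-0.055,-0.18,-0.018,0]]]}}

```text
time: 23.17
tool_pos: [549.4, 146.6, 168.9]
tcp_rot: [-3.107, 1.047, 0.171]
contact_force: [-0.1, -0.0, -1.6]
grip_width: 14.5
```

Call:
{"name": "step_arm", "arguments": {"targets": [[[0.002,-0.04,0.002,0],[0.004,-0.08,0.004,0],[0.006,-0.12,0.006,0],[0.01,-0.16,0.01,0],[0.012,-0.195,0.015,0]]]}}

```text
time: 23.58
tool_pos: [514.2, 341.2, 154.1]
tcp_rot: [-3.107, 1.047, 0.171]
contact_force: [0.7, -0.3, -1.6]
grip_width: 14.6
```

```bash
python3 gp.py 488,364,60
```

```text
t 23.58 tcp [514.2 341.2 154.1] q [ 0.569  0.347  1.818 -0.399  0.522  2.304] F [ 0.7 -0.3 -1.6] w 14.6
[[ 0.493  0.141 -0.859]
 [ 0.085 -0.99  -0.113]
 [-0.866 -0.017 -0.5  ]]
lean 30.0 az 9.8 jawz -0.017
grasp at [504.9 339.6 170.6] rel(mm) [ 89.5 -24.6  67. ]
```

Call:
{"name": "step_arm", "arguments": {"targets": [[[0.015,-0.006,0.013,0],[0.033,-0.012,0.026,0],[0.051,-0.018,0.039,0],[0.07,-0.024,0.053,0],[0.088,-0.025,0.066,0]]]}}

```text
time: 24.0
tool_pos: [496.5, 366.9, 43.9]
tcp_rot: [-3.106, 1.048, 0.173]
contact_force: [0.9, 0.8, -1.2]
grip_width: 14.6
```

```bash
python3 gp.py 488,364,49; python3 -c "
from h import *
cap('top','t2.png')
im=cv2.imread('pics/t2.png')[200:340,60:250]; cv2.imwrite('pics/t2c.png',cv2.resize(im,None,fx=4,fy=4,interpolation=2))"
```

```text
t 24.0 tcp [496.5 366.9  43.9] q [ 0.635  0.534  1.91  -0.806  0.314  2.794] F [ 0.9  0.8 -1.2] w 14.6
[[ 0.492  0.142 -0.859]
 [ 0.086 -0.99  -0.114]
 [-0.866 -0.018 -0.499]]
lean 30.0 az 9.9 jawz -0.018
grasp at [487.2 365.3  60.4] rel(mm) [10.1  1.6  5.1]
```

View pics/t2c.png

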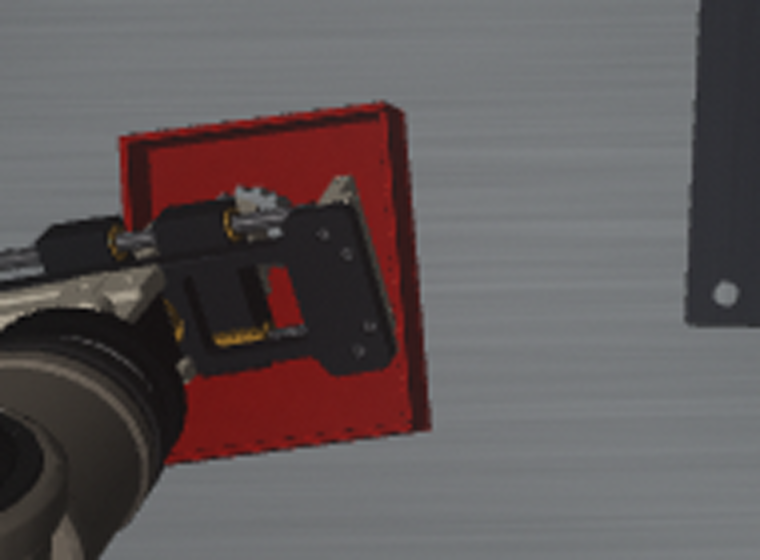

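The crop shows the gear at (260,195), inside the tray and clear of the walls (top wall about row 130). I'll lower it gently.

Call:
{"name": "step_arm", "arguments": {"targets": [[[0.002,0,0.001,0],[0.004,0.001,0.002,0],[0.006,0.001,0.003,0],[0.008,0.001,0.004,0],[0.0095,0.001,0.005,0]]]}}

```text
time: 24.47
tool_pos: [496.5, 365.0, 31.6]
tcp_rot: [-3.109, 1.049, 0.17]
contact_force: [-7.7, -4.1, 26.1]
grip_width: 14.5
```

```bash
python3 gp.py 488,364,48.2
```

```text
t 24.47 tcp [496.5 365.   31.6] q [ 0.633  0.556  1.92  -0.877  0.294  2.867] F [-7.7 -4.1 26.1] w 14.5
[[ 0.491  0.141 -0.86 ]
 [ 0.084 -0.99  -0.114]
 [-0.867 -0.016 -0.498]]
lean 29.9 az 9.7 jawz -0.016
grasp at [487.2 363.4  48.1] rel(mm) [ 0.3 -0.4 -0.8]
```

Call:
{"name": "step_arm", "arguments": {"targets": [[[-0.001,0,-0.0005,0],[-0.001,0,-0.0005,0],[-0.001,0,-0.0005,0],[-0.001,0,-0.0005,0],[-0.001,0,-0.0005,0]]]}}

```text
time: 24.88
tool_pos: [496.4, 364.8, 32.6]
tcp_rot: [-3.11, 1.049, 0.169]
contact_force: [0.7, 0.7, -1.0]
grip_width: 14.7
```

Call:
{"name": "step_arm", "arguments": {"targets": [[[0,0,0,0],[0,0,0,0],[0,0,0,0],[0,0,0,0],[0,0,0,0]]], "jaw": 0.6}}

```text
time: 25.3
tool_pos: [496.4, 364.9, 32.6]
tcp_rot: [-3.109, 1.049, 0.169]
contact_force: [-0.5, 0.0, -0.3]
grip_width: 36.3
```

```bash
python3 gp.py 488,364,150
```

```text
t 25.3 tcp [496.4 364.9  32.6] q [ 0.632  0.554  1.92  -0.87   0.295  2.86 ] F [-0.5  0.  -0.3] w 36.3
[[ 0.491  0.141 -0.86 ]
 [ 0.084 -0.99  -0.114]
 [-0.867 -0.016 -0.498]]
lean 29.9 az 9.7 jawz -0.016
grasp at [487.1 363.3  49.1] rel(mm) [-87.   -2.2 -51.1]
```

Call:
{"name": "step_arm", "arguments": {"targets": [[[-0.02,0,0,0],[-0.04,0,0,0],[-0.06,0,0,0],[-0.085,0,0,0],[-0.11,0,0,0]]]}}

```text
time: 25.72
tool_pos: [441.7, 355.4, 128.5]
tcp_rot: [-3.11, 1.05, 0.169]
contact_force: [0.9, 0.9, -0.7]
grip_width: 37.0
```

Run:
```python
from h import *
from sim import call,tool
from it2 import info
import pickle
o=st(); x=o['joint_positions'].copy()
ax=Rt(o)[:,0]
G=np.array([501.5,-90,54])+19*ax
for t in((540,230,200),(560,80,220),(545,-70,220),G-130*ax,G-70*ax,G):
    p,T=tool(x); d=T.T@(np.array(t)-p)/1000; x=call(x,d,0,1.1); print(d.round(3),np.linalg.norm(d).round(3),*info(x))
c=cap('wrist','w4.png');pickle.dump((c,o),open('w4.pkl','wb'))
```

```text
t 25.72 tcp [441.7 355.4 128.5] q [ 0.691  0.322  1.949 -0.572  0.476  2.585] F [ 0.9  0.9 -0.7] w 37.0
[[ 0.49   0.141 -0.86 ]
 [ 0.084 -0.99  -0.114]
 [-0.868 -0.016 -0.497]]
[-0.024  0.137 -0.106] 0.175 [540. 230. 200.] [ 0.31  0.21  1.86 -0.14  0.56  1.84] lean 29.8 az 9.7 jawaz -82.0
[-0.02   0.151 -0.01 ] 0.153 [560.  80. 220.] [-0.06  0.14  1.89  0.2   0.61  1.24] lean 29.8 az 9.7 jawaz -82.0
[-0.02   0.146  0.03 ] 0.151 [545. -70. 220.] [-0.45  0.13  1.9   0.45  0.72  0.7 ] lean 29.8 az 9.7 jawaz -82.0
[0.01  0.016 0.122] 0.124 [447. -99. 150.] [-0.68  0.08  2.2   0.7   0.62  0.23] lean 29.8 az 9.7 jawaz -82.0
[ 0.06 -0.    0.  ] 0.06 [476. -94.  98.] [-0.61  0.24  2.21  0.9   0.46  0.05] lean 29.8 az 9.7 jawaz -82.0
[ 0.07 -0.   -0.  ] 0.07 [511. -88.  38.] [-0.54  0.42  2.2   1.27  0.35 -0.28] lean 29.8 az 9.7 jawaz -82.0
```

View pics/w4.png

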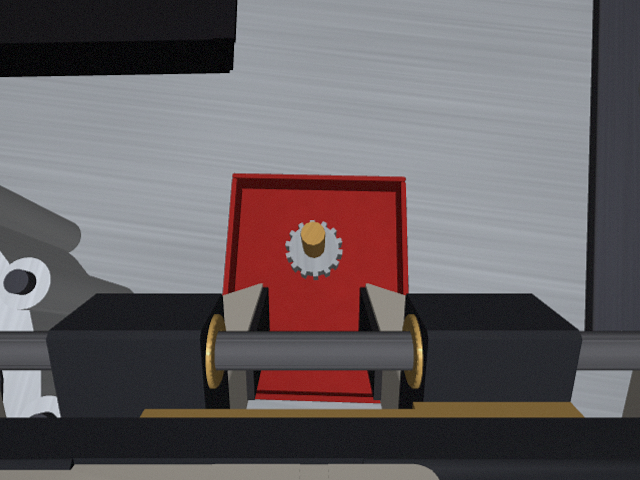

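The wrist view shows the pinion upright in the tray, with its shaft top at (313,235) and its gear clear of the walls. On to the cover.

Call:
{"name": "step_arm", "arguments": {"targets": [[[-0.005,0.027,-0.021,0],[-0.01,0.055,-0.042,0],[-0.014,0.082,-0.064,0],[-0.019,0.11,-0.085,0],[-0.024,0.137,-0.106,0]]], "jaw": 0}}

```text
time: 26.18
tool_pos: [540.6, 229.6, 205.1]
tcp_rot: [-3.104, 1.045, 0.176]
contact_force: [0.4, 0.3, 0.7]
grip_width: 65.8
```

Call:
{"name": "step_arm", "arguments": {"targets": [[[-0.004,0.03,-0.002,0],[-0.008,0.06,-0.004,0],[-0.012,0.09,-0.006,0],[-0.016,0.12,-0.008,0],[-0.02,0.151,-0.01,0]]]}}

```text
time: 26.6
tool_pos: [560.8, 78.2, 224.8]
tcp_rot: [-3.104, 1.044, 0.175]
contact_force: [1.1, 0.8, -0.0]
grip_width: 91.5
```

Call:
{"name": "step_arm", "arguments": {"targets": [[[-0.004,0.029,0.006,0],[-0.008,0.058,0.012,0],[-0.012,0.088,0.018,0],[-0.016,0.117,0.024,0],[-0.02,0.146,0.03,0]]]}}

```text
time: 27.02
tool_pos: [545.7, -73.1, 224.4]
tcp_rot: [-3.105, 1.044, 0.174]
contact_force: [1.5, 0.2, 0.5]
grip_width: 91.8
```

Call:
{"name": "step_arm", "arguments": {"targets": [[[0.002,0.003,0.024,0],[0.004,0.006,0.049,0],[0.006,0.01,0.073,0],[0.008,0.013,0.098,0],[0.01,0.016,0.122,0]]]}}

```text
time: 27.43
tool_pos: [447.2, -102.3, 153.6]
tcp_rot: [-3.107, 1.044, 0.173]
contact_force: [-0.2, 0.3, 0.2]
grip_width: 91.9
```

```bash
python3 gp.py 501.5,-90,54; python3 -c "
from h import *
import pickle
c=cap('wrist','w5.png');pickle.dump(c,open('w5.pkl','wb'))"
```

```text
t 27.43 tcp [ 447.2 -102.3  153.6] q [-0.691  0.078  2.195  0.706  0.63   0.212] F [-0.2  0.3  0.2] w 91.9
[[ 0.495  0.142 -0.857]
 [ 0.087 -0.99  -0.114]
 [-0.864 -0.018 -0.503]]
lean 30.2 az 9.9 jawz -0.018
grasp at [ 437.8 -103.9  170. ] rel(mm) [133.   -2.7   2.1]
```

View pics/w5.png

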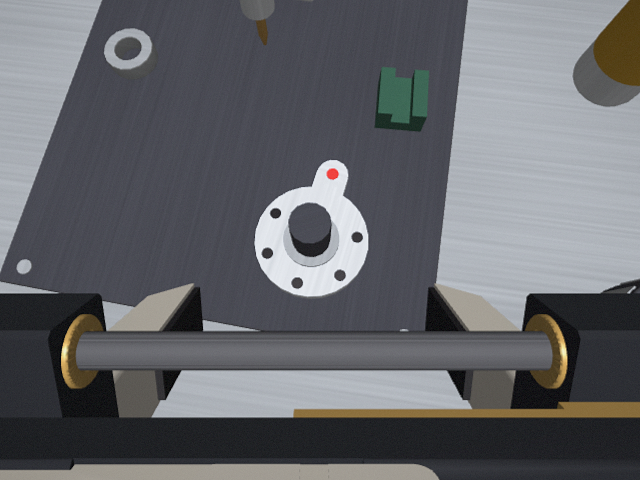

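Wrist view: stub top centre (310,223), disc centre (311,241), dot (332,174) and stylus point (265,44). All are visible for measuring.

Run:
```python
from h import *
import pickle
c=pickle.load(open('w5.pkl','rb'))
for n,u,v,z in(('stub',310,223,71),('disc',311.5,241.5,26),('dot',332.5,174,26),('tip',265,44,34)): print(n,at_z(c,u,v,z).round(1))
```

```text
stub [502.6 -90.2  71. ]
disc [501.3 -90.4  26. ]
dot [560.  -99.2  26. ]
tip [669.8 -25.2  34. ]
```

Call:
{"name": "step_arm", "arguments": {"targets": [[[0.018,0,0,0],[0.036,-0.001,0.001,0],[0.054,-0.002,0.001,0],[0.072,-0.002,0.002,0],[0.09,-0.002,0.002,0]]]}}

```text
time: 27.9
tool_pos: [486.3, -91.4, 70.9]
tcp_rot: [-3.101, 1.049, 0.178]
contact_force: [0.3, 0.0, 0.1]
grip_width: 91.6
```

```bash
python3 gp.py 502,-89.5,53
```

```text
t 27.9 tcp [486.3 -91.4  70.9] q [-0.588  0.315  2.225  1.058  0.408 -0.105] F [0.3 0.  0.1] w 91.6
[[ 0.491  0.143 -0.859]
 [ 0.088 -0.99  -0.114]
 [-0.867 -0.02  -0.498]]
lean 29.9 az 10.2 jawz -0.02
grasp at [476.9 -93.1  87.4] rel(mm) [42.4  0.7 -4.8]
```

Call:
{"name": "step_arm", "arguments": {"targets": [[[0.01,0,-0.001,0],[0.02,0,-0.002,0],[0.03,0,-0.003,0],[0.038,0,-0.004,0],[0.042,0,-0.005,0]]]}}

```text
time: 28.32
tool_pos: [511.5, -87.1, 36.2]
tcp_rot: [-3.1, 1.049, 0.179]
contact_force: [0.3, 0.5, -0.5]
grip_width: 91.7
```

```bash
python3 gp.py 502,-90,53
```

```text
t 28.32 tcp [511.5 -87.1  36.2] q [-0.538  0.427  2.199  1.272  0.35  -0.289] F [ 0.3  0.5 -0.5] w 91.7
[[ 0.49   0.143 -0.86 ]
 [ 0.089 -0.99  -0.114]
 [-0.867 -0.02  -0.498]]
lean 29.9 az 10.3 jawz -0.02
grasp at [502.2 -88.7  52.7] rel(mm) [-0.5  1.2  0.2]
```

Call:
{"name": "step_arm", "arguments": {"targets": [[[0,0.001,0,0],[0,0.001,0,0],[0,0.001,0,0],[0,0.001,0,0],[0,0.001,0,0]]], "jaw": 1}}

```text
time: 28.73
tool_pos: [511.7, -88.3, 36.6]
tcp_rot: [-3.102, 1.049, 0.178]
contact_force: [-0.1, 0.1, 0.0]
grip_width: 62.9
```

Call:
{"name": "step_arm", "arguments": {"targets": [[[0,0,0,0],[0,0,0,0],[0,0,0,0],[0,0,0,0],[0,0,0,0]]]}}

```text
time: 29.15
tool_pos: [511.7, -88.1, 36.6]
tcp_rot: [-3.101, 1.049, 0.178]
contact_force: [-0.3, 5.3, 3.2]
grip_width: 29.7
```

Call:
{"name": "step_arm", "arguments": {"targets": [[[0,0,0,0],[0,0,0,0],[0,0,0,0],[0,0,0,0],[0,0,0,0]]]}}

```text
time: 29.57
tool_pos: [511.6, -88.1, 36.6]
tcp_rot: [-3.101, 1.049, 0.179]
contact_force: [-0.3, -0.3, 1.5]
grip_width: 28.7
```

```bash
cat > sl.py <<'E'
from h import *
from sim import call,tool
from it2 import info
import sys
o=st(); x=o['joint_positions'].copy(); p0=o['tool_pos']; T=Rt(o)
v=np.array(eval(sys.argv[1]),float)
print('rel',(T.T@v).round(1))
off=o['tool_pos']-tool(x)[0]
n=int(sys.argv[2])
for k in range(n):
    p,T=tool(x); d=T.T@(p0-off+v*(k+1)/n-p)/1000; x=call(x,d,0,1.1); print(d.round(4),*info(x), (tool(x)[0]+off-p0-v*(k+1)/n).round(1))
E
python3 sl.py 109.5,73.8,0 4
```

```text
t 29.57 tcp [511.6 -88.1  36.6] q [-0.541  0.427  2.198  1.268  0.351 -0.288] F [-0.3 -0.3  1.5] w 28.7
[[ 0.491  0.143 -0.86 ]
 [ 0.089 -0.99  -0.114]
 [-0.867 -0.02  -0.498]]
rel [  60.3  -57.4 -102.5]
[ 0.0151 -0.0143 -0.0256] [539. -70.  37.] [-0.46  0.45  2.14  1.22  0.32 -0.16] lean 29.9 az 10.2 jawaz -82.0 [0. 0. 0.]
[ 0.0151 -0.0143 -0.0256] [566. -51.  37.] [-0.39  0.47  2.09  1.13  0.3  -0.01] lean 29.9 az 10.2 jawaz -82.0 [0. 0. 0.]
[ 0.0151 -0.0143 -0.0256] [594. -33.  37.] [-0.32  0.5   2.02  1.02  0.29  0.16] lean 29.9 az 10.2 jawaz -82.0 [0. 0. 0.]
[ 0.0151 -0.0143 -0.0256] [621. -15.  37.] [-0.27  0.53  1.95  0.89  0.28  0.35] lean 29.9 az 10.3 jawaz -82.0 [ 0.2 -0.3  0.4]
```

Call:
{"name": "step_arm", "arguments": {"targets": [[[0.0032,-0.0029,-0.005,0],[0.0062,-0.0057,-0.01,0],[0.0092,-0.0086,-0.0153,0],[0.0122,-0.0114,-0.0204,0],[0.0153,-0.0143,-0.0254,0]]]}}

```text
time: 29.98
tool_pos: [539.2, -70.7, 36.6]
tcp_rot: [-3.105, 1.049, 0.173]
contact_force: [-6.8, -4.2, 7.7]
grip_width: 28.7
```

```bash
python3 sl.py 82,55.5,0 3
```

```text
t 29.98 tcp [539.2 -70.7  36.6] q [-0.461  0.449  2.144  1.217  0.321 -0.16 ] F [-6.8 -4.2  7.7] w 28.7
[[ 0.491  0.141 -0.86 ]
 [ 0.086 -0.99  -0.113]
 [-0.867 -0.018 -0.498]]
rel [ 45.  -43.4 -76.8]
[ 0.015  -0.0145 -0.0256] [566. -52.  37.] [-0.39  0.47  2.09  1.13  0.3  -0.01] lean 29.9 az 9.9 jawaz -82.0 [0. 0. 0.]
[ 0.015  -0.0145 -0.0256] [594. -34.  37.] [-0.32  0.5   2.02  1.02  0.28  0.16] lean 29.9 az 9.9 jawaz -82.0 [0. 0. 0.]
[ 0.015  -0.0145 -0.0256] [622. -16.  38.] [-0.27  0.53  1.95  0.88  0.28  0.36] lean 29.9 az 10.0 jawaz -82.0 [ 0.5 -0.8  1.1]
```

Call:
{"name": "step_arm", "arguments": {"targets": [[[0.003,-0.0029,-0.005,0],[0.006,-0.0058,-0.01,0],[0.009,-0.0087,-0.0153,0],[0.012,-0.0116,-0.0204,0],[0.0151,-0.0145,-0.0255,0]]]}}

```text
time: 30.4
tool_pos: [566.5, -52.7, 36.6]
tcp_rot: [-3.107, 1.049, 0.17]
contact_force: [-6.3, -3.4, 5.0]
grip_width: 28.7
```

```bash
python3 sl.py 54.6,36.8,0 2; python3 -c "
from h import *
import pickle
c=cap('wrist','w6.png');pickle.dump(c,open('w6.pkl','wb'))"
```

```text
t 30.4 tcp [566.5 -52.7  36.6] q [-0.389  0.474  2.086  1.134  0.296 -0.008] F [-6.3 -3.4  5. ] w 28.7
[[ 0.491  0.14  -0.86 ]
 [ 0.084 -0.99  -0.113]
 [-0.867 -0.017 -0.498]]
rel [ 29.9 -28.8 -51.1]
[ 0.015  -0.0144 -0.0255] [594. -34.  37.] [-0.32  0.5   2.02  1.02  0.28  0.16] lean 29.9 az 9.7 jawaz -82.0 [ 0. -0.  0.]
[ 0.015  -0.0144 -0.0255] [622. -17.  38.] [-0.27  0.53  1.95  0.87  0.28  0.36] lean 29.9 az 9.8 jawaz -82.0 [ 0.6 -1.   1.5]
```

View pics/w6.png

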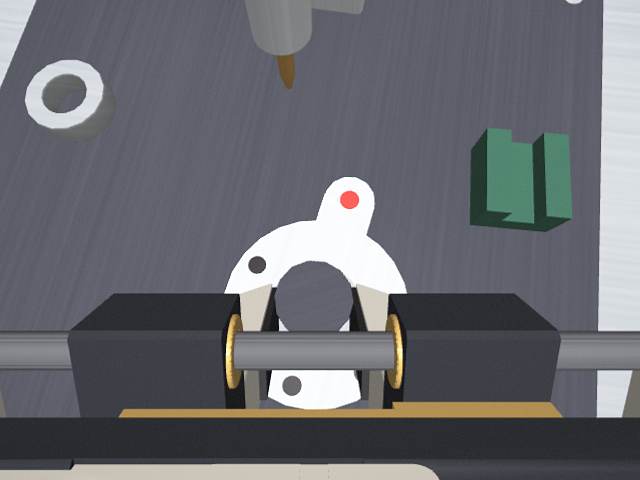

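Wrist view: dot at (349.5,200), stylus point at (289,88). The cover is flat and gripped at the stub (315,300).

```bash
python3 - <<'E'
from h import *
import pickle
c=pickle.load(open('w6.pkl','rb'))
a=at_z(c,349.5,200,26); b=at_z(c,289,88,34); print(a.round(1),b.round(1),(b-a).round(1)); st();
E
python3 sl.py 27.3,18.4,0 1
```

```text
[614.9 -63.9  26. ] [669.6 -24.9  34. ] [54.7 39.   8. ]
t 30.45 tcp [567.4 -52.   36.7] q [-0.387  0.474  2.084  1.133  0.297 -0.006] F [ 0.8 -0.9 -1. ] w 29.1
[[ 0.492  0.141 -0.859]
 [ 0.085 -0.99  -0.113]
 [-0.867 -0.018 -0.499]]
t 30.45 tcp [567.4 -52.   36.7] q [-0.387  0.474  2.084  1.133  0.297 -0.006] F [ 0.8 -0.9 -1. ] w 29.1
[[ 0.492  0.141 -0.859]
 [ 0.085 -0.99  -0.113]
 [-0.867 -0.018 -0.499]]
rel [ 15.  -14.4 -25.5]
[ 0.015  -0.0144 -0.0255] [595. -34.  37.] [-0.32  0.5   2.02  1.02  0.28  0.17] lean 29.9 az 9.8 jawaz -82.0 [-0. -0. -0.]
```

Call:
{"name": "step_arm", "arguments": {"targets": [[[0.003,-0.0029,-0.005,0],[0.006,-0.0058,-0.01,0],[0.009,-0.0087,-0.0153,0],[0.012,-0.0116,-0.0204,0],[0.0151,-0.0145,-0.0255,0]]]}}

```text
time: 30.87
tool_pos: [594.5, -34.0, 36.7]
tcp_rot: [-3.105, 1.049, 0.172]
contact_force: [-2.8, -0.9, 1.5]
grip_width: 29.2
```

```bash
python3 - <<'E'
from h import *
import pickle
st(); c=cap('wrist','w7.png');pickle.dump(c,open('w7.pkl','wb'))
hsv=cv2.cvtColor(c['color'],cv2.COLOR_RGB2HSV)
m=(((hsv[...,0]<6)|(hsv[...,0]>174))&(hsv[...,1]>150)&(hsv[...,2]>90)).astype(np.uint8)
n,l,s,ce=cv2.connectedComponentsWithStats(m)
for i in range(1,n):
    if s[i,4]>30: print(s[i],ce[i],at_z(c,*ce[i],26).round(1))
E
python3 sl.py 27,18.4,0 2
```

```text
t 30.87 tcp [594.5 -34.   36.7] q [-0.324  0.501  2.021  1.018  0.282  0.169] F [-2.8 -0.9  1.5] w 29.2
[[ 0.491  0.14  -0.86 ]
 [ 0.085 -0.99  -0.113]
 [-0.867 -0.018 -0.498]]
[341 191  18  18 248] [349.39919355 199.35887097] [643.2 -45.   26. ]
t 30.92 tcp [595.3 -33.3  36.7] q [-0.322  0.502  2.019  1.016  0.283  0.172] F [ 0.9  0.7 -3.3] w 29.1
[[ 0.491  0.141 -0.86 ]
 [ 0.086 -0.99  -0.113]
 [-0.867 -0.019 -0.498]]
rel [ 14.9 -14.4 -25.3]
[ 0.0074 -0.0072 -0.0126] [609. -24.  37.] [-0.29  0.52  1.99  0.95  0.28  0.27] lean 29.9 az 10.0 jawaz -82.0 [ 0.1 -0.3  0.3]
[ 0.0077 -0.0075 -0.0124] [623. -15.  38.] [-0.27  0.53  1.95  0.88  0.28  0.36] lean 29.9 az 10.1 jawaz -82.0 [ 0.3 -0.5  0.8]
```

Call:
{"name": "step_arm", "arguments": {"targets": [[[0.0018,-0.0016,-0.0022,0],[0.0034,-0.0032,-0.0046,0],[0.005,-0.0048,-0.007,0],[0.0064,-0.0064,-0.0095,0],[0.0078,-0.0079,-0.0119,0]]]}}

```text
time: 31.33
tool_pos: [608.2, -24.2, 36.7]
tcp_rot: [-3.099, 1.05, 0.179]
contact_force: [-2.2, -1.3, -1.1]
grip_width: 28.8
```

```bash
cat > dot.py <<'E'
from h import *
import pickle,sys
o=st(); c=cap('wrist',sys.argv[1])
hsv=cv2.cvtColor(c['color'],cv2.COLOR_RGB2HSV)
m=(((hsv[...,0]<6)|(hsv[...,0]>174))&(hsv[...,1]>150)&(hsv[...,2]>90)).astype(np.uint8)
n,l,s,ce=cv2.connectedComponentsWithStats(m)
for i in range(1,n):
    if s[i,4]>30: print(s[i],ce[i],at_z(c,*ce[i],26).round(1), 'rem',(np.array([669.6,-25.1,26])-at_z(c,*ce[i],26)).round(1))
o=st(); r=np.array(eval(sys.argv[2]),float); print('rel for',r,(Rt(o).T@r).round(1))
E
python3 dot.py w8.png 12,9,-0.5; python3 sl.py 12,9,-.5 1
```

```text
t 31.33 tcp [608.2 -24.2  36.7] q [-0.294  0.516  1.986  0.947  0.283  0.267] F [-2.2 -1.3 -1.1] w 28.8
[[ 0.489  0.142 -0.861]
 [ 0.088 -0.99  -0.113]
 [-0.868 -0.021 -0.497]]
[  357     0   140    98 11846] [426.05335134  44.23991221] [753.6 -66.4  26. ] rem [-84.   41.3   0. ]
[341 191  18  17 246] [349.56097561 199.19918699] [656.9 -35.2  26. ] rem [12.7 10.1  0. ]
t 31.38 tcp [608.6 -23.8  36.7] q [-0.294  0.516  1.985  0.946  0.283  0.269] F [ 0.3  0.4 -2.7] w 29.2
[[ 0.489  0.142 -0.86 ]
 [ 0.089 -0.99  -0.113]
 [-0.868 -0.021 -0.497]]
rel for [12.   9.  -0.5] [  7.1  -7.2 -11.1]
t 31.38 tcp [608.6 -23.8  36.7] q [-0.294  0.516  1.985  0.946  0.283  0.269] F [ 0.3  0.4 -2.7] w 29.2
[[ 0.489  0.142 -0.86 ]
 [ 0.089 -0.99  -0.113]
 [-0.868 -0.021 -0.497]]
rel [  7.1  -7.2 -11.1]
[ 0.0071 -0.0072 -0.0111] [621. -15.  36.] [-0.27  0.53  1.96  0.89  0.28  0.35] lean 29.8 az 10.3 jawaz -82.0 [ 0.  -0.   0.1]
```

Call:
{"name": "step_arm", "arguments": {"targets": [[[0.0018,-0.0016,-0.0021,0],[0.0034,-0.0032,-0.0045,0],[0.005,-0.0048,-0.0068,0],[0.0064,-0.0064,-0.0092,0],[0.0076,-0.0079,-0.0114,0]]]}}

```text
time: 31.8
tool_pos: [621.4, -14.5, 36.6]
tcp_rot: [-3.097, 1.051, 0.182]
contact_force: [-2.8, -2.7, 0.5]
grip_width: 29.1
```

```bash
python3 dot.py w9.png 1,0,0
```

```text
t 31.8 tcp [621.4 -14.5  36.6] q [-0.266  0.53   1.953  0.882  0.283  0.358] F [-2.8 -2.7  0.5] w 29.1
[[ 0.489  0.143 -0.861]
 [ 0.09  -0.989 -0.113]
 [-0.868 -0.022 -0.496]]
[  449   128   167   105 15112] [533.97253838 180.83575966] [ 692.5 -116.9   26. ] rem [-22.9  91.8   0. ]
t 31.85 tcp [621.7 -14.1  36.6] q [-0.266  0.53   1.952  0.881  0.283  0.359] F [ 0.1 -1.4  0.2] w 29.1
[[ 0.489  0.143 -0.861]
 [ 0.09  -0.989 -0.113]
 [-0.868 -0.022 -0.496]]
rel for [1. 0. 0.] [ 0.5  0.1 -0.9]
```

View pics/w9.png

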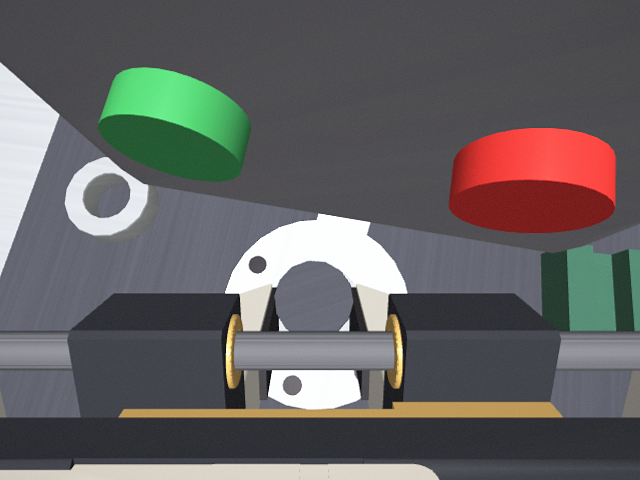

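The head now hides the dot at the image top, so by dead reckoning from the last sighting it sits at about (670.4,−25.1), against the measured point at (669.7,−25.1). I'll release and retract.

Call:
{"name": "step_arm", "arguments": {"targets": [[[0,0,0,0],[0,0,0,0],[0,0,0,0],[0,0,0,0],[0,0,0,0]]], "jaw": 0.4}}

```text
time: 32.27
tool_pos: [621.7, -14.0, 36.7]
tcp_rot: [-3.096, 1.051, 0.183]
contact_force: [0.3, 0.1, 0.3]
grip_width: 53.9
```

Call:
{"name": "step_arm", "arguments": {"targets": [[[-0.015,0,0,0],[-0.035,0,0,0],[-0.06,0,0,0],[-0.09,0,0,0],[-0.12,0,0,0]]]}}

```text
time: 32.68
tool_pos: [561.9, -24.9, 141.2]
tcp_rot: [-3.095, 1.052, 0.184]
contact_force: [0.4, 0.4, 0.9]
grip_width: 55.3
```

Call:
{"name": "step_arm", "arguments": {"targets": [[[-0.01,0,0.02,0],[-0.02,0,0.04,0],[-0.03,0,0.06,0],[-0.04,0,0.08,0],[-0.05,0,0.1,0]]]}}

```text
time: 33.1
tool_pos: [450.4, -40.6, 135.2]
tcp_rot: [-3.096, 1.052, 0.184]
contact_force: [-0.6, -0.6, -0.3]
grip_width: 54.9
```

```bash
python3 dot.py w10.png 1,0,0
python3 - <<'E'
from h import *
import pickle
c=cap('scene','s2.png'); pickle.dump(c,open('s2.pkl','wb'))
w=cv2.imread('pics/w10.png'); s=cv2.imread('pics/s2.png')
cv2.imwrite('pics/both.png',np.hstack([cv2.resize(w[0:300,120:520],(400,300)),cv2.resize(s[140:290,190:390],(400,300),interpolation=2)]))
E
```

```text
t 33.1 tcp [450.4 -40.6 135.2] q [-0.508  0.085  2.254  0.723  0.499  0.333] F [-0.6 -0.6 -0.3] w 54.9
[[ 0.488  0.144 -0.861]
 [ 0.091 -0.989 -0.114]
 [-0.868 -0.023 -0.495]]
[332  38  10  11  79] [336.43037975  43.13924051] [670.6 -25.3  26. ] rem [-1.   0.2  0. ]
t 33.15 tcp [446.7 -39.4 133.9] q [-0.511  0.082  2.261  0.724  0.5    0.329] F [-1.6  3.4 -2.3] w 55.4
[[ 0.484  0.145 -0.863]
 [ 0.093 -0.989 -0.114]
 [-0.87  -0.025 -0.493]]
rel for [1. 0. 0.] [ 0.5  0.1 -0.9]
```

View pics/both.png

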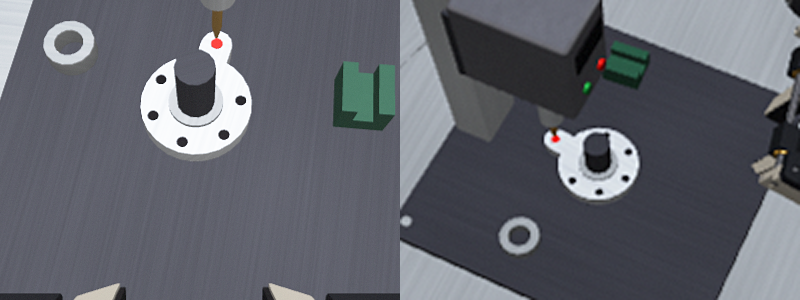

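Wrist crop: the red dot at (217,43) is directly under the stylus point at (217,38). The scene crop agrees, and the vee block and bearing are unmoved. The gripper is clear, so I'll hand in after one settling call.

Call:
{"name": "step_arm", "arguments": {"targets": [[[0,0,0,0],[0,0,0,0],[0,0,0,0],[0,0,0,0],[0,0,0,0]]]}}

```text
time: 33.62
tool_pos: [449.2, -40.1, 134.5]
tcp_rot: [-3.092, 1.054, 0.186]
contact_force: [0.1, 0.7, -0.5]
grip_width: 55.4
```

Run:
```python
from h import *
st(); print(bot.close_job())
```

```text
t 33.62 tcp [449.2 -40.1 134.5] q [-0.509  0.085  2.256  0.722  0.499  0.335] F [ 0.1  0.7 -0.5] w 55.4
[[ 0.486  0.143 -0.862]
 [ 0.092 -0.989 -0.112]
 [-0.869 -0.024 -0.494]]
the job is handed in; nothing more can be done
None
```

The job is done and handed in at 33.6 s of the 72 s allowed. The pinion stands upright in the red tray. I slid the cover along the bed by its stub until its red dot was under the stylus point, then let go and backed off.

**How the gripper got its lean:** moves could not tilt the tool directly. I tilted it to about 30° by reaching past the arm's limits in free space.

**Last checks:**
- **Dot position:** the wrist camera put the dot about 1 mm from the stylus point, at (670.6, −25.3) against (669.6, −25.1). My first estimate of the stylus point, taken from the bed's edges, was about 1 mm different: (668.6, −26.0).
- **Pinion:** it was upright and clear of the tray walls when I looked just after releasing it. I did not look at it again before handing in.
- **Bystanders:** the vee block and bearing looked unmoved in the last pictures. I did not check the drum and spray can at the end, but the arm recorded no unexpected contact.
- **Slide:** the gripper height stayed within about 0.1 mm. The force readings suggest the arm carried up to about 3 N of the cover's roughly 6 N weight for moments, so I pressed slightly downward over the last stretch.
- **Forces:** the highest I saw was about 27 N, when seating the pinion in the tray. The final readings with the gripper clear were near zero.

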